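# Fetch the flaring-die case from among the spray cans

### The arm

A 6-joint arm with a two-finger parallel gripper is mounted at the origin on the work surface. World frame = base frame: x ahead of the robot, y to its left, z up, the work surface at z = 0. Lengths are in m, angles in rad, forces in N, time in s.
With the tool pointing down it reaches from about 0.35 to 0.975 m from the base axis. Payload 4.9 kg.
Tool frame: the origin (TCP) lies on the centre line of the jaws, within the pads' length; the fingertips stand 14 mm ahead of it and the grasp point (between the pads) lies 5 mm behind it (manip.nose_length is the distance from the TCP to the fingertips, in m); z points along the fingers, y is the line along which they close (so a half turn about z gives the same grasp; the last joint's range is limited). The gripper opens to 85 mm and grips with 20 to 120 N. Pads are 22 mm wide; open, the fingers measure 114 mm over their backs; the gripper's body (76 mm by 85 mm) begins 54 mm behind the grasp point. The pads swing forward as they close: fully open they stand 13 mm farther back than shut.
Start: joints at [1.163, 0.053, 1.613, -0, 1.476, -0.119], TCP at [0.178, 0.599, 0.215] pointing down, gripper open.
Joint ranges: [-3.01, 3.01], [-1.01, 2.22], [0.06, 2.58], [-1.02, 4.17], [0.09, 2.62], [-3.14, 3.14]. Speed limits (rad/s): [2.57, 2.57, 3.14, 3.14, 3.14, 3.14].

### API

Orientations are given as a unit quaternion [w, x, y, z].
In Python, from plant import manip, imaging gives the robot as it stands.
- The arm moves only by the tool play_rows, never from a script. Its argument "commands" is a list of rows, each a list of 6 numbers: the shift along the tool's x, y, z in mm, then the turn, a rotation vector about the tool's x, y, z in degrees. A call has 1 to 5 rows; each row shifts and turns the commanded pose from where the row before left it, along the tool's axes as they then stand; what a row does not reach is not made up. A row lasts 1/12 s, in which the tool goes at most 41.7 mm and 7.16 degrees, less where a joint would pass 70% of its speed; a pose out of reach is approached as far as the arm can. A call is refused whole if a number of a shift passes 41.7 or a number of a turn 7.16, either way. A call with a gripper value outside its range is refused whole. "hand" is the finger opening in mm, from 0 to 85.4, set as the call begins (left out, the last holds). The fingers move at their own pace and stop on an object; the grip force is fixed at half the most. Time passes only in rows, so rows that do not move let the fingers close. It gives the time, the measured TCP pose, the force, the opening and the grip force at its end, in the units of the state.
- manip.state(): the state, without advancing time (a new reading comes with each control period).
- imaging.grab_frame(name): name is "scene" or "top"; returns a dict with "image" (480x640x3 uint8, red, green, blue), "fx", "fy", "cx", "cy" (pixels), "k1" (the pictures are not rectified: a ray, as slopes to the right and down, at radius r is drawn at 1 + k1 r^2 times it, then the intrinsics apply), "R" (3x3) and "t" (3): a world point X has camera coordinates R X + t. Camera axes: x right, y down, z forward; pixel columns grow to the right and rows downward; lengths in m; the calibration is good to about 2 mm. A picture is of the moment at which its call begins. There is no depth.
- manip.job_done(): hands the job in; it is judged then, once.
The state is a dict: "time": time; "joint_pos": joint angles; "joint_vel": joint speeds; "joint_efforts": joint torques, N m; "tool_pos": TCP position; "tool_rot": TCP orientation; "contact_force": force on the tool from outside, world axes, zero at the start; "ft_torque": the same for the moment, N m; "gripper_width": opening from 0.0 (shut) to 1.0 (fully open); "grasp_force": force on a finger pad.
Only numpy, scipy, OpenCV 4.12 (cv2) and the standard library are available. Lean on these libraries where they do the work, as an engineer would, in place of code of your own. Each camera call takes 0.05 s, during which the arm holds its last target. There are 200 camera calls.

### The job

Get the green flaring-die case out from between the three spray cans and lay it lid up in the middle of the aluminium job tray, its long side along the tray's: first stand all three cans upright on the black rubber mat, then, while they wait there, take the case over, and finally stand each can back in the can tray in the very place it came from. Do not tip a can or the case, and leave the little grease tin in the can tray where it is.

Things in the scene. Friction and masses are not known exactly. Their poses are not given: they have to be found in the camera images.
- can_red_center (a point): Aerosol can, red with a broad white band and a red cap; 50 mm dia, 126 mm tall, 150 to 300 g. Origin at its centre, 63 mm above its base, z up its axis. Straight body to 98 mm above the base, then a narrower cap: grip the body 82 to 90 mm above the base so the gripper stays above the cans' tops. Starts on one of the can tray's worn rings (which one varies) and must return to that same place
- can_blue_center (a point): Aerosol can, blue with a broad white band and a black cap; 50 mm dia, 126 mm tall, 150 to 300 g. Origin at its centre, 63 mm above its base, z up its axis. Straight body to 98 mm above the base, then a narrower cap: grip the body 82 to 90 mm above the base so the gripper stays above the cans' tops. Starts on one of the can tray's worn rings (which one varies) and must return to that same place
- can_yellow_center (a point): Aerosol can, yellow with a broad black band and a yellow cap; 50 mm dia, 126 mm tall, 150 to 300 g. Origin at its centre, 63 mm above its base, z up its axis. Straight body to 98 mm above the base, then a narrower cap: grip the body 82 to 90 mm above the base so the gripper stays above the cans' tops. Starts on one of the can tray's worn rings (which one varies) and must return to that same place
- case_center (a point): Flaring-die case: closed green plastic box, blank paper label on its lid, 40 mm (x) by 110 mm (y) by 38 mm high (z up); origin at its centre, 19 mm above its base; 200 to 400 g. Starts on the can tray's floor, long side along the tray's y, two cans 9 mm before one long side, one 9 mm behind the other: gripped only across its 40 mm width, with all three cans gone
- tin_center (a point): Grease tin: small round brown tin, brass lid, 44 mm dia, 41 mm high; origin at its centre. It stands in the can tray about 23 mm from one end of the case and must stay there
- can_tray: Can tray: shallow grey steel tray fixed on the bench, 200 mm (x) by 210 mm (y), lips 16 mm high, floor 4 mm above the bench; origin at the centre of its underside, z up. Dark worn rings on its floor mark the cans' three places, at x, y = (-54, -56), (-54, 6) and (54, -25) mm; the case lies at (0, -25), the grease tin at (20, 76). The two front cans are 12 mm apart
- mat: rubber mat: black ribbed mat fixed on the bench, 260 mm (its x) by 140 mm (its y) by 6 mm thick; origin at the centre of its underside, z up. Side area for the three cans; sometimes on the left of the can tray, sometimes on the right
- job_tray: job tray: bright empty aluminium tray fixed on the bench on the other side, 190 mm (its x) by 150 mm (its y), lips 14 mm high and 3 mm thick, floor 4 mm above the bench; origin at the centre of its underside, z up. Its long side is its x
Mind the look-alikes: they are no part of the job. Leave any purple look-alike of the part that bears can_yellow_center alone.

How it is judged:
On the way, in this order (a step that is already met when the one before it is completed fails the run):
1. all three cans stand upright on the rubber mat (x of can_red_center in the frame of mat between -0.12 and 0.12 m and y of can_red_center in the frame of mat between -0.06 and 0.06 m and z of each of can_red_center, can_blue_center, can_yellow_center in the frame of mat below 0.075 m and angle between each of can_red_center, can_blue_center, can_yellow_center's own z axis and vertical below 0.1 rad and linear speed of each of can_red, can_blue, can_yellow below 0.03 m/s and x of can_blue_center in the frame of mat between -0.12 and 0.12 m and y of can_blue_center in the frame of mat between -0.06 and 0.06 m and x of can_yellow_center in the frame of mat between -0.12 and 0.12 m and y of can_yellow_center in the frame of mat between -0.06 and 0.06 m), for 0.2 s.
2. the case lies in the middle of the job tray while the three cans still wait on the mat (all of step 1 and x of case_center in the frame of job_tray between -0.02 and 0.02 m and y of case_center in the frame of job_tray between -0.015 and 0.015 m and z of case_center in the frame of job_tray below 0.03 m and angle between case_center's own z axis and vertical below 0.1 rad and angle between the y axis of case_center and the x axis of job_tray, either way round below 0.25 rad and linear speed of die_case below 0.03 m/s), for 0.2 s.
At the end, for the whole second after the job is handed in: Case flat, lid up, in the job tray within 20 mm (lengthwise) and 15 mm (across) of its middle and 0.25 rad of its long side; each can upright (0.1 rad) within 15 mm of its starting place; grease tin upright within 20 mm of its place; cans and case at rest (x of case_center in the frame of job_tray between -0.02 and 0.02 m and y of case_center in the frame of job_tray between -0.015 and 0.015 m and z of case_center in the frame of job_tray below 0.03 m and angle between each of case_center, can_red_center, can_blue_center, can_yellow_center, tin_center's own z axis and vertical below 0.1 rad and angle between the y axis of case_center and the x axis of job_tray, either way round below 0.25 rad and linear speed of each of die_case, can_red, can_blue, can_yellow below 0.03 m/s and distance of each of can_red_center, can_blue_center, can_yellow_center from where it was at the start of the episode below 0.015 m and distance of tin_center from where it was at the start of the episode below 0.02 m); the robot touches nothing.
It fails at once if a can is tipped by more than 0.6 rad (angle between any of can_red_center, can_blue_center, can_yellow_center's own z axis and vertical above 0.6 rad).
It fails at once if the case is tipped by more than 0.6 rad (angle between case_center's own z axis and vertical above 0.6 rad).
It fails at once if the grease tin is shifted by more than 20 mm or tipped (distance of tin_center from where it was at the start of the episode above 0.02 m or angle between tin_center's own z axis and vertical above 0.5 rad).
It also fails if it takes over 147 s, if anything falls off the work surface, if the arm or the gripper's body presses on something with over 40 N, if the wrist force passes 120 N, or if a joint passes its speed limit or range.

## Working session

There is one attempt and no reset: what is moved stays moved. The work goes in short steps, Python scripts to look and compute and a tool call to move; the robot and the scene stay as the last step left them, time stands still between calls to the robot, and variables do not carry over. Pictures are saved under pics/ and viewed, at most 14 in all, crops included, and the job is handed in when it is done.

Besides the shell and the picture viewer there is one more tool, called after "Call:" as name(argument=value, ...) on one line, values as JSON. play_rows: Moves the arm, as the interface text tells. Its arguments: {"type":"object","properties":{"commands":{"type":"array","items":{"type":"array","items":{"type":"number"}}},"hand":{"type":"number"}},"required":["commands"]}

```bash
mkdir -p pics; python3 - <<'E'
from plant import manip, imaging
import cv2,json
print(manip.state())
for n in("scene","top"):
    f=imaging.grab_frame(n); cv2.imwrite(f"pics/{n}0.png",f["image"][:,:,::-1]); print(n,{k:(v.tolist() if hasattr(v,'tolist') else v) for k,v in f.items() if k!="image"})
E
```

```text
{'time': 0.0, 'joint_pos': array([ 1.16304304e+00,  5.33708979e-02,  1.61431518e+00,  1.23610997e-05,
        1.47603768e+00, -1.18987300e-01]), 'joint_vel': array([-0.00096857, -0.00081185, -0.00037548,  0.00037851, -0.00020859,
        0.00117514]), 'joint_efforts': array([ 3.51657563e-04, -3.93688345e+01, -3.70174491e+01, -1.73623703e-04,
        7.08846506e-03,  1.21199434e-05]), 'tool_pos': array([0.17769905, 0.5985    , 0.21364173]), 'tool_rot': array([-2.83341245e-04,  1.43882373e-01,  9.89594224e-01, -1.02720633e-03]), 'contact_force': array([ 0.47525689, -0.00938191, -1.27627479]), 'ft_torque': array([-0.01927892,  0.00754767,  0.00185886]), 'grasp_force': 0.0, 'gripper_width': 1.002167930866517}
scene {'fx': 453.3377842634048, 'fy': 453.3377842634048, 'cx': 319.48826770224684, 'cy': 235.01806933892658, 'k1': 0.023183621826130155, 'R': [[0.1222263566823465, 0.9924958996084575, 0.0035506326983059068], [0.7341121638180642, -0.08799754905272755, -0.673302132994596], [-0.6679371592197274, 0.0849018293154587, -0.739358932259812]], 't': [-0.06142120412417355, -0.40902206447010936, 1.5095185710313088]}
top {'fx': 434.27114190981996, 'fy': 434.27114190981996, 'cx': 323.68344033085987, 'cy': 240.59542570429954, 'k1': -0.00829101629195212, 'R': [[0.026106469691971262, -0.9996470831296032, 0.004915427824515779], [-0.9906006506062265, -0.026530041812083183, -0.13418832996937463], [0.1342713791496268, -0.001366042431611493, -0.9909436566572954]], 't': [-0.01782086620905025, 0.6251628115028388, 0.8919918206212486]}
```

View pics/scene0.png

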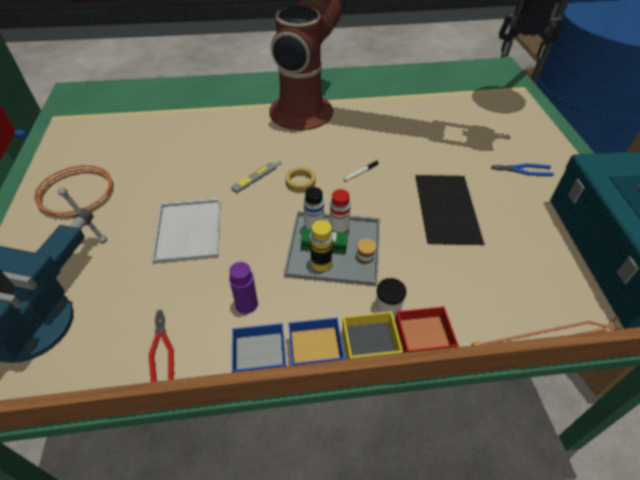

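View pics/top0.png

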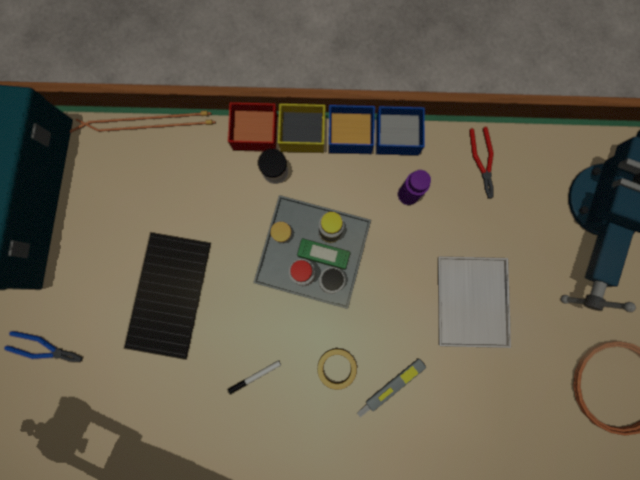

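Top view: yellow can at (331,222), red at (301,271), blue/black cap at (333,280), case at (324,253), tin at (281,232). The mat is around (168,295) and the job tray around (473,301). Look-alikes are the purple can (415,186) and the black jar (272,165), both outside the can tray. Next, an enlarged crop to check the choice.

```bash
python3 - <<'E'
import cv2
im=cv2.imread("pics/top0.png")
cv2.imwrite("pics/c1.png",cv2.resize(im[190:315,245:385],None,fx=5,fy=4.8,interpolation=cv2.INTER_CUBIC) if 0 else cv2.resize(im[190:310,245:385],None,fx=5,fy=5,interpolation=cv2.INTER_CUBIC))
E
```

```text
(no output)
```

View pics/c1.png

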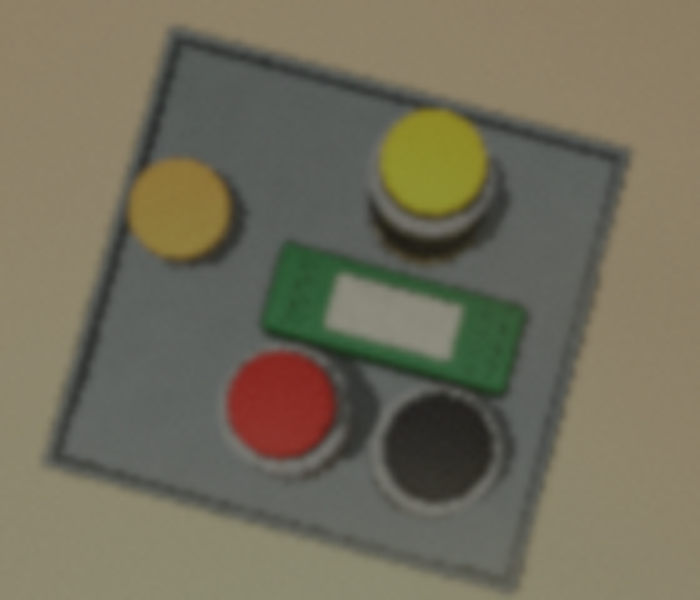

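The crop confirms the choice: yellow cap at crop (434,162), red (282,404), black-capped blue (439,446), case in the middle and tin at left. Purple and the jar are outside the crop. Now the positions.

```bash
cat > h.py <<'E'
import numpy as np, cv2
from plant import manip, imaging
def p2w(f,uv,z):
    K=np.array([[f["fx"],0,f["cx"]],[0,f["fy"],f["cy"]],[0,0,1.]])
    n=cv2.undistortPoints(np.array(uv,float).reshape(-1,1,2),K,np.array([f["k1"],0,0,0.])).reshape(-1,2)
    R=np.array(f["R"]);t=np.array(f["t"]);C=-R.T@t
    d=np.c_[n,np.ones(len(n))]@R
    return C+d*((z-C[2])/d[:,2])[:,None]
def w2p(f,X):
    K=np.array([[f["fx"],0,f["cx"]],[0,f["fy"],f["cy"]],[0,0,1.]])
    return cv2.projectPoints(np.array(X,float).reshape(-1,1,3),cv2.Rodrigues(np.array(f["R"]))[0],np.array(f["t"]),K,np.array([f["k1"],0,0,0.]))[0].reshape(-1,2)
def fit(local,world):
    l=np.array(local,float);w=world[:,:2];lc=l-l.mean(0);wc=w-w.mean(0)
    a=np.arctan2((lc[:,0]*wc[:,1]-lc[:,1]*wc[:,0]).sum(),(lc*wc).sum())
    R=np.array([[np.cos(a),-np.sin(a)],[np.sin(a),np.cos(a)]]);o=w.mean(0)-R@l.mean(0)
    return o,a,R,np.linalg.norm(w-(l@R.T+o),axis=1)
E
python3 - <<'E'
from h import *
np.set_printoptions(precision=4,suppress=True)
f=imaging.grab_frame("top")
c=lambda L:(np.array(L,float)+.5)/5-.5+[245,190]
w=p2w(f,c([(173,30),(630,152),(515,588),(48,462)]),.016)
o,a,R,e=fit([(.1,.105),(.1,-.105),(-.1,-.105),(-.1,.105)],w);print("tray",o,np.degrees(a),e)
for n,l in dict(rb1=(-.054,-.056),rb2=(-.054,.006),y=(.054,-.025),case=(0,-.025),tin=(.02,.076)).items():print(n,R@l+o)
print("caps",p2w(f,c([(434,162),(282,404),(439,446)]),.130))
cw=p2w(f,c([(290,242),(524,305),(503,393),(263,330)]),.042);print("case",cw.mean(0),fit([(.02,.055),(.02,-.055),(-.02,-.055),(-.02,.055)],cw)[1:4:2]);print("tin",p2w(f,c([(181,209)]),.045))
w=p2w(f,[(150,233),(210,242),(187,357),(125,348)],.006)
print("mat",w.mean(0),np.linalg.norm(np.diff(w[[0,1,2,3,0]],axis=0),axis=1),fit([(.13,.07),(.13,-.07),(-.13,-.07),(-.13,.07)],w)[:2])
w=p2w(f,[(437,258),(506,258),(509,345),(438,345)],.014)
print("job",w.mean(0),np.linalg.norm(np.diff(w[[0,1,2,3,0]],axis=0),axis=1),fit([(.095,.075),(.095,-.075),(-.095,-.075),(-.095,.075)],w)[:2])
cv2.imwrite("pics/c2.png",cv2.resize(f["image"][225:365,110:225,::-1],None,fx=4,fy=4,interpolation=2))
cv2.imwrite("pics/c3.png",cv2.resize(f["image"][245:360,420:525,::-1],None,fx=5,fy=5,interpolation=2))
E
```

```text
tray [0.6061 0.0219] -13.629507081762727 [0.0007 0.001  0.0006 0.0004]
rb1 [ 0.5405 -0.0198]
rb2 [0.5551 0.0404]
y [ 0.6527 -0.0152]
case [ 0.6002 -0.0024]
tin [0.6435 0.091 ]
caps [[ 0.6507 -0.0153  0.13  ]
 [ 0.5544  0.0411  0.13  ]
 [ 0.5398 -0.0199  0.13  ]]
case [ 0.5985 -0.0017  0.042 ] (np.float64(-0.23503205474358785), array([0.003 , 0.0029, 0.0021, 0.0019]))
tin [[0.6425 0.0914 0.045 ]]
mat [0.5028 0.3372 0.006 ] [0.1366 0.2535 0.1362 0.2549] (array([0.5028, 0.3372]), np.float64(-0.13144525952406746))
job [ 0.5051 -0.3294  0.014 ] [0.1531 0.1883 0.1534 0.188 ] (array([ 0.5051, -0.3294]), np.float64(0.012401814078495372))
```

View pics/c3.png

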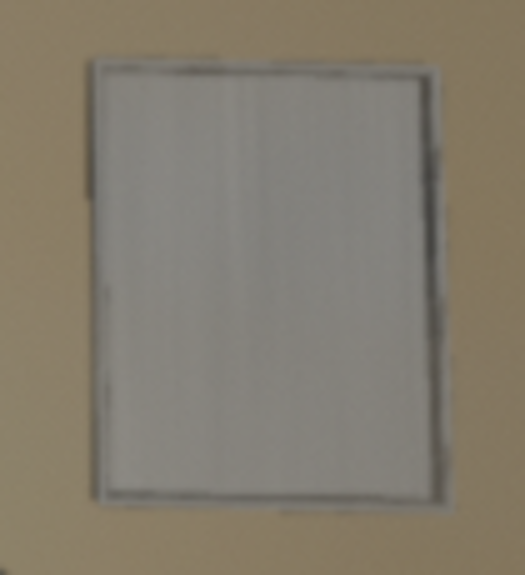

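Everything agrees with the stated sizes and tray layout to about 2 mm: red on ring (-54,6), blue on (-54,-56), yellow on (54,-25). The job tray centre is about (0.5055,-0.332), yaw about 0, and the mat is at (0.503,0.337), yaw -0.13.

Plan: keep the jaws closing along the tray's x (-13.6°) for all the cans. Set them on the mat in a zigzag at (-.09,.035), (0,-.035) and (.09,.035).

First I travel above red, then turn.

Call:
play_rows(commands=[[-26,-21.4,-1.5,0,0,0],[-26,-21.4,-1.5,0,0,0],[-26,-21.4,-1.5,0,0,0],[-26,-21.4,-1.5,0,0,0],[-26,-21.4,-1.5,0,0,0]], hand=85)

```text
time: 0.57
tool_pos: [0.2725, 0.458, 0.222]
tool_rot: [-0.0, 0.144, 0.99, -0.0]
contact_force: [0.5, 0.3, 0.3]
gripper_width: 0.999
grasp_force: 0.0
```

Call:
play_rows(commands=[[-26,-21.4,-1.5,0,0,0],[-26,-21.4,-1.5,0,0,0],[-26,-21.4,-1.5,0,0,0],[-26,-21.4,-1.5,0,0,0],[-26,-21.4,-1.5,0,0,0]])

```text
time: 0.98
tool_pos: [0.3667, 0.3184, 0.2297]
tool_rot: [-0.0, 0.144, 0.99, -0.0]
contact_force: [0.7, 0.7, 1.1]
gripper_width: 0.996
grasp_force: 0.0
```

Call:
play_rows(commands=[[-26,-21.4,-1.5,0,0,0],[-26,-21.4,-1.5,0,0,0],[-26,-21.4,-1.5,0,0,0],[-26,-21.4,-1.5,0,0,0],[-26,-21.4,-1.5,0,0,0]])

```text
time: 1.4
tool_pos: [0.4609, 0.1787, 0.2372]
tool_rot: [-0.0, 0.144, 0.99, 0.0]
contact_force: [0.7, 0.9, 0.5]
gripper_width: 0.999
grasp_force: 0.0
```

Call:
play_rows(commands=[[-26,-21.4,-1.5,0,0,0],[-26,-21.4,-1.5,0,0,0],[-26,-21.4,-1.5,0,0,0],[-26,-21.4,-1.5,0,0,0],[-26,-21.4,-1.5,0,0,0]])

```text
time: 1.82
tool_pos: [0.5551, 0.0391, 0.2446]
tool_rot: [-0.0, 0.144, 0.99, 0.0]
contact_force: [0.8, 0.1, 0.8]
gripper_width: 0.993
grasp_force: 0.0
```

Call:
play_rows(commands=[[0,0,0,0,0,6.7],[0,0,0,0,0,6.7],[0,0,0,0,0,6.7],[0,0,0,0,0,6.7],[0,0,0,0,0,6.7]])

```text
time: 2.23
tool_pos: [0.5544, 0.0406, 0.2444]
tool_rot: [-0.0, 0.426, 0.905, -0.0]
contact_force: [-0.1, -0.6, -1.0]
gripper_width: 0.997
grasp_force: 0.0
```

Call:
play_rows(commands=[[0,0,0,0,0,6.7],[0,0,0,0,0,6.7],[0,0,0,0,0,6.7],[0,0,0,0,0,6.7],[0,0,0,0,0,6.7]])

```text
time: 2.65
tool_pos: [0.5543, 0.0407, 0.2445]
tool_rot: [-0.0, 0.668, 0.744, -0.0]
contact_force: [0.1, -0.2, 0.5]
gripper_width: 0.995
grasp_force: 0.0
```

Call:
play_rows(commands=[[0,0,0,0,0,6.7],[0,0,0,0,0,6.7],[0,0,0,0,0,6.7],[0,0,0,0,0,0],[0,0,0,0,0,0]])

```text
time: 3.07
tool_pos: [0.5544, 0.0408, 0.2446]
tool_rot: [-0.0, 0.785, 0.619, -0.0]
contact_force: [-0.8, 0.3, -0.3]
gripper_width: 0.997
grasp_force: 0.0
```

```bash
cat >> h.py <<'E'
from scipy.spatial.transform import Rotation as Ro
def togo(*t):
    s=manip.state();q=s["tool_rot"];R=Ro.from_quat([q[1],q[2],q[3],q[0]]).as_matrix();p=np.array(s["tool_pos"])
    print("t %.2f"%s["time"],"p",(p*1e3).round(1),"phi %.1f"%np.degrees(np.arctan2(R[1,1],R[0,1])),"tilt",R[:2,2].round(4),"w %.3f gf %.1f"%(s["gripper_width"],s["grasp_force"]),"F",np.round(s["contact_force"],1))
    for x in t:
        x=np.array(x,float);print(x*1e3,"->",((R.T@(x-p))*1e3).round(1));p=x
E
python3 - <<'E'
from h import *
togo((.5548,.0408,.25),(.5548,.0408,.087))
print(manip.nose_length)
E
```

```text
t 3.07 p [554.4  40.8 244.6] phi -13.5 tilt [-0.0006  0.    ] w 0.997 gf 0.0 F [-0.8  0.3 -0.3]
[554.8  40.8 250. ] -> [ 0.1  0.4 -5.4]
[554.8  40.8  87. ] -> [0.00e+00 1.00e-01 1.63e+02]
0.014
```

Call:
play_rows(commands=[[0,0.4,38,0,0,0],[0,0,38,0,0,0],[0,0,36,0,0,0],[0,0,28,0,0,0],[0,0,17.5,0,0,0]])

```text
time: 3.48
tool_pos: [0.5523, 0.0408, 0.083]
tool_rot: [-0.002, 0.785, 0.619, -0.002]
contact_force: [-0.8, -0.1, -0.8]
gripper_width: 0.997
grasp_force: 0.0
```

Call:
play_rows(commands=[[0,0,0,0,0,0],[0,0,0,0,0,0],[0,0,0,0,0,0],[0,0,0,0,0,0],[0,0,0,0,0,0]], hand=30)

```text
time: 3.9
tool_pos: [0.5567, 0.0406, 0.0901]
tool_rot: [0.001, 0.786, 0.618, 0.002]
contact_force: [-0.2, 0.1, 3.5]
gripper_width: 0.484
grasp_force: 60.8
```

Call:
play_rows(commands=[[0,0,0,0,0,0],[0,0,0,0,0,0],[0,0,0,0,0,0],[0,0,0,0,0,0],[0,0,0,0,0,0]])

```text
time: 4.32
tool_pos: [0.5567, 0.0406, 0.0901]
tool_rot: [0.001, 0.786, 0.618, 0.002]
contact_force: [-1.6, 1.2, 6.5]
gripper_width: 0.484
grasp_force: 61.0
```

```bash
python3 - <<'E'
from h import *
c,s=np.cos(-.131),np.sin(-.131)
M=lambda x,y:(.503+c*x-s*y,.337+s*x+c*y)
for q in((-.09,.035),(0,-.035),(.09,.035)):print(M(*q))
x,y=M(-.09,.035)
togo((.5548,.0408,.25),(x,y,.25),(x,y,.09))
f=imaging.grab_frame("scene");cv2.imwrite("pics/s1.png",cv2.resize(f["image"][160:300,240:420,::-1],None,fx=4,fy=4,interpolation=2))
E
```

```text
(np.float64(0.41834303864042977), np.float64(0.3834564192912479))
(np.float64(0.49842810261641207), np.float64(0.30229988826654963))
(np.float64(0.596800756126746), np.float64(0.3599438041756529))
t 4.32 p [556.7  40.6  90.1] phi -13.6 tilt [ 0.0043 -0.0002] w 0.484 gf 61.0 F [-1.6  1.2  6.5]
[554.8  40.8 250. ] -> [-1.000e-01 -1.200e+00 -1.599e+02]
[418.34303864 383.45641929 250.        ] -> [ 300.9 -213.4   -0.7]
[418.34303864 383.45641929  90.        ] -> [-1.0e-01 -7.0e-01  1.6e+02]
```

View pics/s1.png

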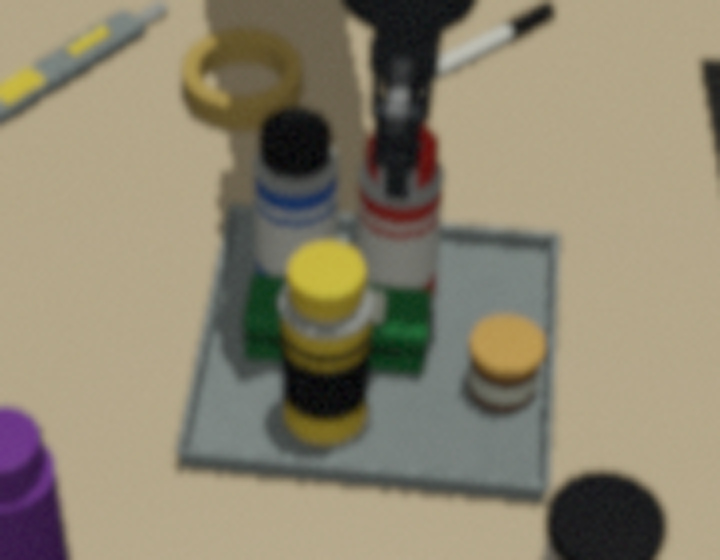

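Red is in the jaws (fingertips at crop (397,190)), but 0.484 would be 41 mm where the body is 50 mm. I'll check where the fingertip projects and what the opening reading means before lifting.

```bash
python3 - <<'E'
from h import *
f=imaging.grab_frame("scene")
d=np.array([.972,-.235])
for r in(.025,.033,.04):
  for z in(.076,.085,.102):
    xy=np.array([.5567,.0406])+d*r
    print(r,z,((w2p(f,[(*xy,z)])-[240,160])*4).round())
o=[.5548,.0408]
print("can shoulder near edge .102, axis top .13",((w2p(f,[(*(np.array(o)+d*.025),.102),(*o,.13)])-[240,160])*4).round())
E
```

```text
0.025 0.076 [[393. 238.]]
0.025 0.085 [[394. 227.]]
0.025 0.102 [[395. 206.]]
0.033 0.076 [[392. 247.]]
0.033 0.085 [[393. 237.]]
0.033 0.102 [[394. 216.]]
0.04 0.076 [[391. 256.]]
0.04 0.085 [[391. 245.]]
0.04 0.102 [[392. 225.]]
can shoulder near edge .102, axis top .13 [[395. 204.]
 [400. 139.]]
```

Call:
play_rows(commands=[[0,0,-3,0,0,0],[0,0,-5,0,0,0],[0,0,-5,0,0,0],[0,0,0,0,0,0],[0,0,0,0,0,0]])

```text
time: 4.83
tool_pos: [0.5551, 0.0406, 0.1007]
tool_rot: [0.0, 0.786, 0.618, 0.0]
contact_force: [0.5, -0.0, -2.2]
gripper_width: 0.481
grasp_force: 60.8
```

```bash
python3 - <<'E'
from h import *
togo()
f=imaging.grab_frame("scene");cv2.imwrite("pics/s2.png",cv2.resize(f["image"][190:250,300:380,::-1],None,fx=8,fy=8,interpolation=2))
E
```

```text
t 4.83 p [555.1  40.6 100.7] phi -13.6 tilt [ 0.0006 -0.0001] w 0.481 gf 60.8 F [ 0.5 -0.  -2.2]
```

View pics/s2.png

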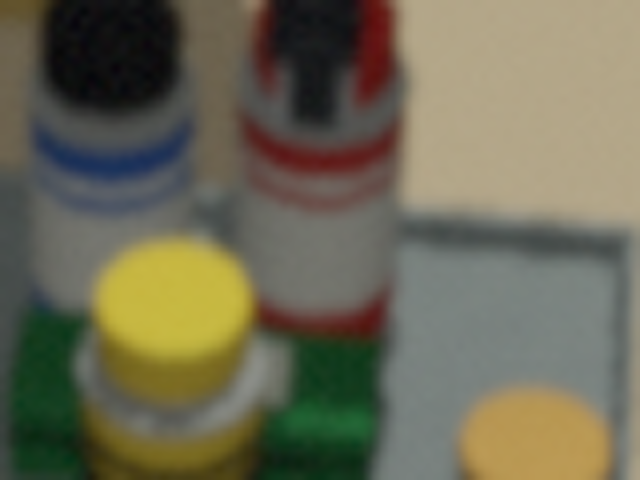

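```bash
python3 - <<'E'
from h import *
f=imaging.grab_frame("scene")
d=np.array([-.668,.085]);d/=np.linalg.norm(d);d=-d  # toward camera, horizontally
o=np.array([.6517,-.0153])
for r,z in((.025,.004),(.025,.06),(.025,.09),(.025,.102),(.021,.102),(.021,.13),(0,.13),(-.021,.13)):
    print(r,z,((w2p(f,[(*(o+d*r),z)])-[240,160])*4).round())
E
python3 - <<'E'
import cv2
im=cv2.imread("pics/s1.png");c=im[225:460,322:332].mean(1).round().astype(int)
print([(225+i,*c[i]) for i in range(0,235,6)])
E
```

```text
0.025 0.004 [[323. 449.]]
0.025 0.06 [[324. 388.]]
0.025 0.09 [[324. 353.]]
0.025 0.102 [[324. 338.]]
0.021 0.102 [[324. 333.]]
0.021 0.13 [[324. 298.]]
0 0.13 [[324. 269.]]
-0.021 0.13 [[325. 241.]]
[(225, np.int64(96), np.int64(102), np.int64(101)), (231, np.int64(98), np.int64(104), np.int64(105)), (237, np.int64(93), np.int64(125), np.int64(132)), (243, np.int64(75), np.int64(166), np.int64(180)), (249, np.int64(65), np.int64(181), np.int64(197)), (255, np.int64(64), np.int64(183), np.int64(199)), (261, np.int64(65), np.int64(183), np.int64(199)), (267, np.int64(65), np.int64(184), np.int64(199)), (273, np.int64(65), np.int64(184), np.int64(199)), (279, np.int64(66), np.int64(185), np.int64(199)), (285, np.int64(65), np.int64(184), np.int64(198)), (291, np.int64(64), np.int64(180), np.int64(193)), (297, np.int64(52), np.int64(155), np.int64(167)), (303, np.int64(36), np.int64(117), np.int64(132)), (309, np.int64(31), np.int64(108), np.int64(123)), (315, np.int64(39), np.int64(106), np.int64(122)), (321, np.int64(64), np.int64(100), np.int64(110)), (327, np.int64(83), np.int64(91)
[... 408 characters left out ...]
37)), (381, np.int64(13), np.int64(13), np.int64(14)), (387, np.int64(11), np.int64(11), np.int64(8)), (393, np.int64(15), np.int64(16), np.int64(14)), (399, np.int64(13), np.int64(14), np.int64(14)), (405, np.int64(13), np.int64(12), np.int64(12)), (411, np.int64(17), np.int64(18), np.int64(18)), (417, np.int64(17), np.int64(44), np.int64(51)), (423, np.int64(26), np.int64(90), np.int64(103)), (429, np.int64(33), np.int64(107), np.int64(122)), (435, np.int64(36), np.int64(108), np.int64(124)), (441, np.int64(46), np.int64(100), np.int64(113)), (447, np.int64(64), np.int64(83), np.int64(85)), (453, np.int64(89), np.int64(92), np.int64(86)), (459, np.int64(118), np.int64(121), np.int64(113))]
```

```bash
python3 - <<'E'
from h import *
f=imaging.grab_frame("scene");s=manip.state();p=s["tool_pos"]
im=cv2.resize(f["image"][110:250,280:420,::-1],None,fx=5,fy=4.2,interpolation=2) if 0 else cv2.resize(f["image"][125:245,290:400,::-1],None,fx=5,fy=5,interpolation=2)
d=np.array([.972,-.235]);e=np.array([.235,.972])
def dot(r,q,dz,c):
    u=((w2p(f,[(*(p[:2]+d*r+e*q),p[2]+dz)])[0]-[290,125]+.5)*5).astype(int); cv2.circle(im,tuple(map(int,u)),3,c,-1); print(r,q,dz,u)
for q in(-.011,.011): dot(.025,q,-.014,(0,255,0)); dot(.0395,q,-.014,(0,255,255)); dot(.025,q,.005,(255,0,255))
for r,q in((.0425,.038),(.0425,-.038),(.038,.0425),(.038,-.0425)): dot(r,q,.059,(255,255,0))
cv2.imwrite("pics/s3.png",im)
E
```

```text
0.025 -0.011 -0.014 [220 454]
0.0395 -0.011 -0.014 [217 476]
0.025 -0.011 0.005 [221 425]
0.025 0.011 -0.014 [267 458]
0.0395 0.011 -0.014 [265 480]
0.025 0.011 0.005 [269 429]
0.0425 0.038 0.059 [332 374]
0.0425 -0.038 0.059 [160 360]
0.038 0.0425 0.059 [343 368]
0.038 -0.0425 0.059 [151 352]
```

View pics/s3.png

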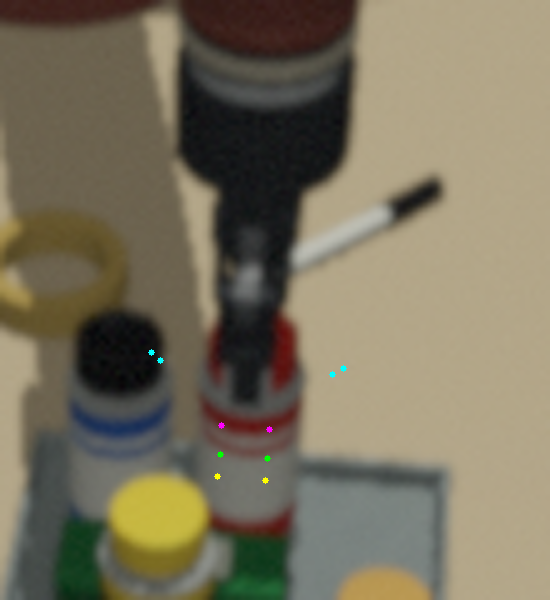

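The picture shows the drawn fingertip at crop y≈400, about 30 mm above where the stated TCP would put it (green at 454). That fits the 41 mm reading, which is cap width. I'll set red back down, rise clear, and find what opening 0.484 really is.

Call:
play_rows(commands=[[0,0,5,0,0,0],[0,0,5,0,0,0],[0,0,3,0,0,0],[0,0,0,0,0,0],[0,0,0,0,0,0]])

```text
time: 5.4
tool_pos: [0.5556, 0.0408, 0.0902]
tool_rot: [-0.0, 0.786, 0.618, 0.0]
contact_force: [-6.0, 0.2, 13.6]
gripper_width: 0.483
grasp_force: 62.4
```

Call:
play_rows(commands=[[0,0,0,0,0,0],[0,0,0,0,0,0],[0,0,0,0,0,0],[0,0,0,0,0,0],[0,0,0,0,0,0]], hand=85)

```text
time: 5.82
tool_pos: [0.5547, 0.0407, 0.0868]
tool_rot: [-0.0, 0.786, 0.618, -0.0]
contact_force: [0.0, -0.5, 0.4]
gripper_width: 0.995
grasp_force: 0.0
```

Call:
play_rows(commands=[[0,0,-10,0,0,0],[0,0,-25,0,0,0],[0,0,-25,0,0,0],[0,0,-20,0,0,0],[0,0,0,0,0,0]])

```text
time: 6.23
tool_pos: [0.5582, 0.0405, 0.1739]
tool_rot: [0.003, 0.786, 0.618, 0.004]
contact_force: [0.3, -0.4, 1.3]
gripper_width: 0.996
grasp_force: 0.0
```

Call:
play_rows(commands=[[0,0,0,0,0,0],[0,0,0,0,0,0],[0,0,0,0,0,0],[0,0,0,0,0,0],[0,0,0,0,0,0]], hand=50)

```text
time: 6.65
tool_pos: [0.5542, 0.0406, 0.166]
tool_rot: [-0.001, 0.786, 0.618, -0.001]
contact_force: [0.2, 0.6, 0.5]
gripper_width: 0.586
grasp_force: 0.0
```

```bash
python3 - <<'E'
from h import *
togo()
f=imaging.grab_frame("scene");s=manip.state();p=s["tool_pos"]
im=cv2.resize(f["image"][75:215,270:410,::-1],None,fx=4.2,fy=4.2,interpolation=2)
d=np.array([.972,-.235]);e=np.array([.235,.972])
for r,q,dz in((.025,0,-.014),(-.025,0,-.014),(.025,0,.014),(0,0,.1)):
    u=((w2p(f,[(*(p[:2]+d*r+e*q),p[2]+dz)])[0]-[270,75]+.5)*4.2).astype(int); cv2.circle(im,tuple(map(int,u)),2,(0,255,0),-1); print(r,q,dz,u)
cv2.imwrite("pics/s4.png",cv2.convertScaleAbs(im,alpha=2.0))
E
```

```text
t 6.65 p [554.2  40.6 166. ] phi -13.6 tilt [-0.0024  0.0002] w 0.586 gf 0.0 F [0.2 0.6 0.5]
0.025 0 -0.014 [293 505]
-0.025 0 -0.014 [301 444]
0.025 0 0.014 [295 465]
0 0 0.1 [305 301]
```

View pics/s4.png

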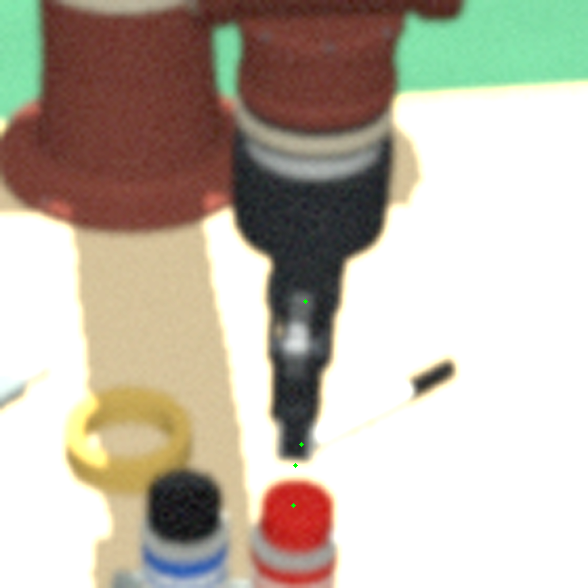

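hand=50 reads 0.586, so the scale is linear and I had gripped the 41 mm cap. The fingertips really sit well above the stated place. I'll calibrate by touching the bare bench lightly between tray and mat, with the fingers at 50 mm.

Call:
play_rows(commands=[[32,-8,0,0,0,0],[32,-8,0,0,0,0],[32,-8,0,0,0,0],[30,-7,20,0,0,0],[0,0,40,0,0,0]])

```text
time: 7.12
tool_pos: [0.5588, 0.1757, 0.113]
tool_rot: [0.002, 0.785, 0.62, 0.006]
contact_force: [1.8, -0.2, 0.8]
gripper_width: 0.588
grasp_force: 0.0
```

Call:
play_rows(commands=[[0,0,35,0,0,0],[0,0,25,0,0,0],[0,0,15,0,0,0],[0,0,10,0,0,0],[0,0,0,0,0,0]])

```text
time: 7.53
tool_pos: [0.5524, 0.17, 0.0194]
tool_rot: [-0.001, 0.786, 0.618, -0.002]
contact_force: [-0.2, -0.2, -0.2]
gripper_width: 0.583
grasp_force: 0.0
```

```bash
python3 - <<'E'
from h import *
togo()
f=imaging.grab_frame("scene");s=manip.state();p=s["tool_pos"]
u=w2p(f,[p])[0].astype(int);print(u)
im=cv2.resize(f["image"][u[1]-80:u[1]+40,u[0]-60:u[0]+60,::-1],None,fx=4.5,fy=4.5,interpolation=2)
cv2.imwrite("pics/s5.png",cv2.convertScaleAbs(im,alpha=1.5))
E
```

```text
t 7.53 p [552.4 170.   19.4] phi -13.6 tilt [-0.0053 -0.0009] w 0.583 gf 0.0 F [-0.2 -0.2 -0.2]
[389 222]
```

View pics/s5.png

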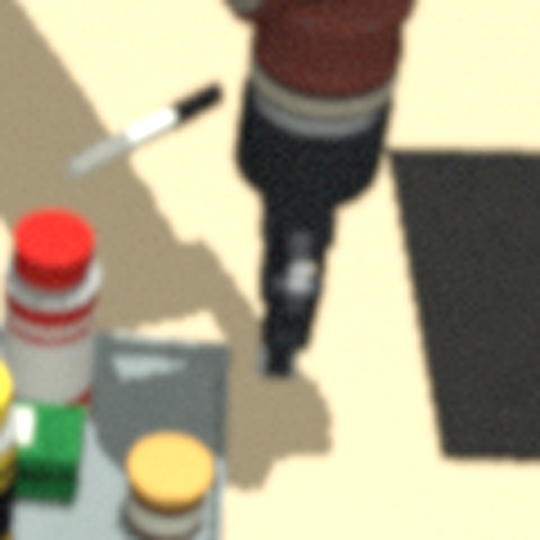

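Red stands upright again, and the finger tips (crop (280,372)) still hang above the bench with their shadow well below. Probing down.

Call:
play_rows(commands=[[0,0,7,0,0,0],[0,0,7,0,0,0],[0,0,6,0,0,0],[0,0,0,0,0,0],[0,0,0,0,0,0]])

```text
time: 8.0
tool_pos: [0.5543, 0.1703, 0.0022]
tool_rot: [-0.0, 0.786, 0.618, -0.0]
contact_force: [0.4, -0.6, -0.5]
gripper_width: 0.585
grasp_force: 0.0
```

Call:
play_rows(commands=[[0,0,2,0,0,0],[0,0,2,0,0,0],[0,0,0,0,0,0],[0,0,0,0,0,0]])

```text
time: 8.33
tool_pos: [0.5545, 0.1704, -0.0016]
tool_rot: [0.0, 0.786, 0.618, -0.0]
contact_force: [-0.6, -0.3, -0.6]
gripper_width: 0.581
grasp_force: 0.0
```

Call:
play_rows(commands=[[0,0,2,0,0,0],[0,0,2,0,0,0],[0,0,0,0,0,0],[0,0,0,0,0,0]])

```text
time: 8.67
tool_pos: [0.5544, 0.1704, -0.0058]
tool_rot: [-0.0, 0.786, 0.618, -0.0]
contact_force: [0.1, -0.1, -0.3]
gripper_width: 0.585
grasp_force: 0.0
```

Call:
play_rows(commands=[[0,0,2,0,0,0],[0,0,2,0,0,0],[0,0,0,0,0,0],[0,0,0,0,0,0]])

```text
time: 9.0
tool_pos: [0.5544, 0.1704, -0.0098]
tool_rot: [-0.0, 0.786, 0.618, -0.0]
contact_force: [-0.3, -0.4, -0.2]
gripper_width: 0.586
grasp_force: 0.0
```

The stated tip would be 24 mm under the bench by now, so the offset is confirmed. Continuing.

Call:
play_rows(commands=[[0,0,2,0,0,0],[0,0,2,0,0,0],[0,0,0,0,0,0],[0,0,0,0,0,0]])

```text
time: 9.33
tool_pos: [0.5543, 0.1704, -0.0139]
tool_rot: [-0.0, 0.786, 0.618, -0.0]
contact_force: [-1.0, -0.6, -0.7]
gripper_width: 0.582
grasp_force: 0.0
```

Call:
play_rows(commands=[[0,0,2,0,0,0],[0,0,0,0,0,0],[0,0,0,0,0,0]])

```text
time: 9.58
tool_pos: [0.5544, 0.1704, -0.0158]
tool_rot: [-0.0, 0.786, 0.618, -0.0]
contact_force: [0.5, 0.4, -0.1]
gripper_width: 0.582
grasp_force: 0.0
```

Call:
play_rows(commands=[[0,0,2,0,0,0],[0,0,0,0,0,0],[0,0,0,0,0,0]])

```text
time: 9.83
tool_pos: [0.5544, 0.1703, -0.0178]
tool_rot: [-0.0, 0.786, 0.618, -0.0]
contact_force: [-0.3, -0.3, -0.2]
gripper_width: 0.581
grasp_force: 0.0
```

Call:
play_rows(commands=[[0,0,2,0,0,0],[0,0,0,0,0,0],[0,0,0,0,0,0]])

```text
time: 10.08
tool_pos: [0.5549, 0.1705, -0.0193]
tool_rot: [0.0, 0.786, 0.618, 0.0]
contact_force: [0.6, 0.1, 1.1]
gripper_width: 0.588
grasp_force: 0.5
```

Call:
play_rows(commands=[[0,0,2,0,0,0],[0,0,0,0,0,0],[0,0,0,0,0,0]])

```text
time: 10.33
tool_pos: [0.555, 0.1704, -0.0194]
tool_rot: [0.0, 0.786, 0.618, -0.0]
contact_force: [-6.1, -2.1, 13.3]
gripper_width: 0.587
grasp_force: 6.7
```

Contact at a reading of -0.019: at 50 mm opening the tips are 19 mm above the read TCP. So for cans I use reading ≈0.052 in the can tray (grasp point about 86 mm up the can), and for the case ≈-0.008. Back to red.

Call:
play_rows(commands=[[0,0,-36,0,0,0],[0,0,-38,0,0,0],[0,0,-38,0,0,0],[0,0,-38,0,0,0],[0,0,-32,0,0,0]], hand=85)

```text
time: 10.75
tool_pos: [0.5548, 0.1705, 0.1632]
tool_rot: [0.0, 0.786, 0.618, 0.001]
contact_force: [0.4, 0.2, 0.1]
gripper_width: 0.996
grasp_force: 0.0
```

Call:
play_rows(commands=[[-32,7.6,0,0,0,0],[-32,7.6,0,0,0,0],[-32,7.6,0,0,0,0],[-30,7.7,0,0,0,0],[0,0,0,0,0,0]])

```text
time: 11.17
tool_pos: [0.5543, 0.0365, 0.1603]
tool_rot: [0.001, 0.788, 0.616, -0.001]
contact_force: [-0.3, 0.1, 0.6]
gripper_width: 0.998
grasp_force: 0.0
```

Call:
play_rows(commands=[[0,0,0,0,0,0],[0,0,0,0,0,0]])

```text
time: 11.33
tool_pos: [0.5543, 0.041, 0.1601]
tool_rot: [-0.0, 0.786, 0.618, -0.0]
contact_force: [-0.3, 0.1, -0.1]
gripper_width: 0.996
grasp_force: 0.0
```

```bash
python3 - <<'E'
from h import *
togo((.5548,.0408,.052))
E
```

```text
t 11.33 p [554.3  41.  160.1] phi -13.7 tilt [-0.0005  0.0005] w 0.996 gf 0.0 F [-0.3  0.1 -0.1]
[554.8  40.8  52. ] -> [-1.000e-01  6.000e-01  1.081e+02]
```

Call:
play_rows(commands=[[0,0.5,35,0,0,0],[0,0,33,0,0,0],[0,0,25,0,0,0],[0,0,15,0,0,0],[0,0,0,0,0,0]])

```text
time: 11.75
tool_pos: [0.5511, 0.0422, 0.0475]
tool_rot: [-0.003, 0.785, 0.619, -0.003]
contact_force: [-0.6, -0.1, -0.1]
gripper_width: 0.993
grasp_force: 0.0
```

Call:
play_rows(commands=[[0,0,0,0,0,0],[0,0,0,0,0,0],[0,0,0,0,0,0],[0,0,0,0,0,0],[0,0,0,0,0,0]], hand=35)

```text
time: 12.17
tool_pos: [0.5563, 0.0409, 0.0548]
tool_rot: [0.001, 0.786, 0.618, 0.001]
contact_force: [-1.7, 0.9, 5.9]
gripper_width: 0.57
grasp_force: 61.5
```

Call:
play_rows(commands=[[0,0,0,0,0,0],[0,0,0,0,0,0],[0,0,0,0,0,0]])

```text
time: 12.42
tool_pos: [0.5564, 0.0408, 0.0548]
tool_rot: [0.001, 0.786, 0.618, 0.001]
contact_force: [-1.8, 1.3, 6.7]
gripper_width: 0.57
grasp_force: 61.6
```

Body grip: 48.7 mm. Lift red and carry it to the mat at (0.418,0.383).

Call:
play_rows(commands=[[0,0,-10,0,0,0],[0,0,-30,0,0,0],[0,0,-40,0,0,0],[0,0,-40,0,0,0],[0,0,-30,0,0,0]])

```text
time: 12.83
tool_pos: [0.5557, 0.0405, 0.2067]
tool_rot: [0.001, 0.786, 0.618, 0.001]
contact_force: [1.7, -0.3, -1.1]
gripper_width: 0.575
grasp_force: 62.1
```

Call:
play_rows(commands=[[0,0,-15,0,0,0],[15,-10.5,0,0,0,0],[30,-21.3,0,0,0,0],[30,-21.3,0,0,0,0],[30,-21.3,0,0,0,0]])

```text
time: 13.25
tool_pos: [0.5069, 0.161, 0.2182]
tool_rot: [0.0, 0.787, 0.617, 0.001]
contact_force: [-0.3, 1.2, -1.3]
gripper_width: 0.568
grasp_force: 62.1
```

Call:
play_rows(commands=[[30,-21.3,0,0,0,0],[30,-21.3,0,0,0,0],[30,-21.3,0,0,0,0],[30,-21.3,0,0,0,0],[30,-21.3,0,0,0,0]])

```text
time: 13.67
tool_pos: [0.4384, 0.3325, 0.2181]
tool_rot: [0.0, 0.786, 0.618, 0.001]
contact_force: [0.8, 0.5, -1.6]
gripper_width: 0.573
grasp_force: 62.1
```

Call:
play_rows(commands=[[30,-21.3,0,0,0,0],[16,-11,0,0,0,0],[0,0,0,0,0,0],[0,0,0,0,0,0],[0,0,0,0,0,0]])

```text
time: 14.08
tool_pos: [0.419, 0.3829, 0.2176]
tool_rot: [0.0, 0.786, 0.618, 0.0]
contact_force: [-0.5, 0.4, -1.6]
gripper_width: 0.574
grasp_force: 62.1
```

```bash
python3 - <<'E'
from h import *
togo((.418,.3835,.055))
E
```

```text
t 14.08 p [419.  382.9 217.6] phi -13.7 tilt [ 0.0005 -0.0005] w 0.574 gf 62.1 F [-0.5  0.4 -1.6]
[418.  383.5  55. ] -> [  0.5  -1.2 162.6]
```

Call:
play_rows(commands=[[0,0,35,0,0,0],[0,0,38,0,0,0],[0,0,38,0,0,0],[0,0,28,0,0,0],[0,0,12,0,0,0]])

```text
time: 14.5
tool_pos: [0.4166, 0.38, 0.0613]
tool_rot: [-0.0, 0.787, 0.617, -0.004]
contact_force: [-0.2, -0.0, -2.6]
gripper_width: 0.576
grasp_force: 62.1
```

Call:
play_rows(commands=[[0,0,5,0,0,0],[0,0,2,0,0,0],[0,0,2,0,0,0],[0,0,0,0,0,0],[0,0,0,0,0,0]])

```text
time: 14.92
tool_pos: [0.4201, 0.3843, 0.0596]
tool_rot: [0.0, 0.786, 0.618, 0.002]
contact_force: [-0.1, -0.4, -1.0]
gripper_width: 0.571
grasp_force: 62.1
```

Call:
play_rows(commands=[[0,0,1,0,0,0],[0,0,0,0,0,0],[0,0,0,0,0,0],[0,0,0,0,0,0]])

```text
time: 15.25
tool_pos: [0.4191, 0.3837, 0.057]
tool_rot: [0.0, 0.786, 0.618, 0.0]
contact_force: [0.3, -0.4, -0.0]
gripper_width: 0.575
grasp_force: 62.1
```

Call:
play_rows(commands=[[0,0,1,0,0,0],[0,0,0,0,0,0],[0,0,0,0,0,0],[0,0,0,0,0,0]])

```text
time: 15.58
tool_pos: [0.4192, 0.3841, 0.0569]
tool_rot: [-0.0, 0.786, 0.618, 0.001]
contact_force: [-2.1, -0.2, 5.3]
gripper_width: 0.565
grasp_force: 62.8
```

Contact on the mat at 0.057, as predicted. Release and go on to blue.

Call:
play_rows(commands=[[0,0,0,0,0,0],[0,0,0,0,0,0],[0,0,0,0,0,0],[0,0,0,0,0,0],[0,0,0,0,0,0]], hand=85)

```text
time: 16.0
tool_pos: [0.4187, 0.3834, 0.0552]
tool_rot: [0.0, 0.786, 0.618, -0.0]
contact_force: [-0.2, 0.5, 0.1]
gripper_width: 0.995
grasp_force: 0.0
```

Call:
play_rows(commands=[[0,0,-10,0,0,0],[0,0,-25,0,0,0],[0,0,-38,0,0,0],[0,0,-38,0,0,0],[-20,12,0,0,0,0]])

```text
time: 16.42
tool_pos: [0.4293, 0.366, 0.1772]
tool_rot: [0.0, 0.785, 0.619, 0.008]
contact_force: [0.8, -0.7, 1.1]
gripper_width: 0.995
grasp_force: 0.0
```

Call:
play_rows(commands=[[-33,19.3,0,0,0,0],[-33,19.3,0,0,0,0],[-33,19.3,0,0,0,0],[-33,19.3,0,0,0,0],[-33,19.3,0,0,0,0]])

```text
time: 16.83
tool_pos: [0.4809, 0.1765, 0.1675]
tool_rot: [0.0, 0.786, 0.618, 0.001]
contact_force: [0.1, -1.1, 0.2]
gripper_width: 0.998
grasp_force: 0.0
```

Call:
play_rows(commands=[[-33,19.3,0,0,0,0],[-33,19.3,0,0,0,0],[-33,19.3,0,0,0,0],[-33,19.3,0,0,0,0],[-33,19.3,0,0,0,0]])

```text
time: 17.25
tool_pos: [0.5358, -0.007, 0.1675]
tool_rot: [0.0, 0.786, 0.618, 0.0]
contact_force: [0.8, -0.6, -1.3]
gripper_width: 0.996
grasp_force: 0.0
```

Call:
play_rows(commands=[[-14,7.6,0,0,0,0],[0,0,0,0,0,0],[0,0,0,0,0,0],[0,0,0,0,0,0]])

```text
time: 17.58
tool_pos: [0.5393, -0.0197, 0.1667]
tool_rot: [-0.0, 0.786, 0.618, 0.0]
contact_force: [-0.3, -0.1, 0.2]
gripper_width: 0.997
grasp_force: 0.0
```

```bash
python3 - <<'E'
from h import *
togo((.5401,-.0198,.052))
f=imaging.grab_frame("scene");cv2.imwrite("pics/s6.png",cv2.convertScaleAbs(f["image"][120:300,240:520,::-1].repeat(2,0).repeat(2,1),alpha=1.4))
E
```

```text
t 17.58 p [539.3 -19.7 166.7] phi -13.6 tilt [0.     0.0005] w 0.997 gf 0.0 F [-0.3 -0.1  0.2]
[540.1 -19.8  52. ] -> [  0.    0.8 114.7]
```

View pics/s6.png

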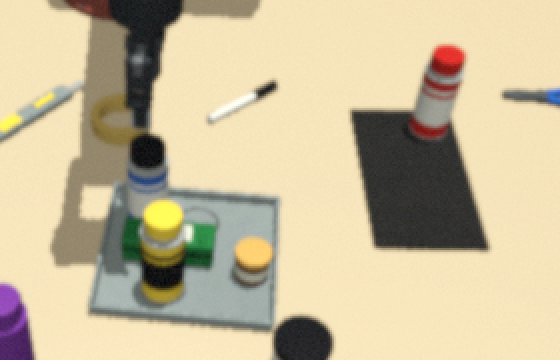

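Red stands on the mat (crop (437,90)). Gripping blue.

Call:
play_rows(commands=[[0,0.8,37,0,0,0],[0,0,36,0,0,0],[0,0,26,0,0,0],[0,0,15.5,0,0,0],[0,0,0,0,0,0]])

```text
time: 18.05
tool_pos: [0.5363, -0.0185, 0.0472]
tool_rot: [-0.003, 0.785, 0.619, -0.003]
contact_force: [-0.9, 0.2, -0.7]
gripper_width: 0.993
grasp_force: 0.0
```

Call:
play_rows(commands=[[0,0,0,0,0,0],[0,0,0,0,0,0],[0,0,0,0,0,0],[0,0,0,0,0,0],[0,0,0,0,0,0]], hand=35)

```text
time: 18.47
tool_pos: [0.5417, -0.0206, 0.0545]
tool_rot: [0.001, 0.786, 0.618, 0.001]
contact_force: [-2.3, 1.2, 5.9]
gripper_width: 0.571
grasp_force: 61.4
```

Call:
play_rows(commands=[[0,0,0,0,0,0],[0,0,0,0,0,0],[0,0,0,0,0,0]])

```text
time: 18.72
tool_pos: [0.5417, -0.0206, 0.0545]
tool_rot: [0.001, 0.786, 0.618, 0.001]
contact_force: [-2.4, 0.7, 6.2]
gripper_width: 0.572
grasp_force: 61.4
```

Call:
play_rows(commands=[[0,0,-10,0,0,0],[0,0,-30,0,0,0],[0,0,-40,0,0,0],[0,0,-40,0,0,0],[0,0,-30,0,0,0]])

```text
time: 19.13
tool_pos: [0.5412, -0.0208, 0.2065]
tool_rot: [0.002, 0.786, 0.618, 0.002]
contact_force: [1.0, 0.6, -0.9]
gripper_width: 0.574
grasp_force: 62.1
```

Call:
play_rows(commands=[[0,0,-15,0,0,0],[15,-5.8,0,0,0,0],[30,-11.5,0,0,0,0],[30,-11.5,0,0,0,0],[30,-11.5,0,0,0,0]])

```text
time: 19.55
tool_pos: [0.5258, 0.0917, 0.218]
tool_rot: [0.001, 0.787, 0.618, 0.001]
contact_force: [0.7, -0.0, -1.9]
gripper_width: 0.571
grasp_force: 62.1
```

Call:
play_rows(commands=[[30,-11.5,0,0,0,0],[30,-11.5,0,0,0,0],[30,-11.5,0,0,0,0],[30,-11.5,0,0,0,0],[30,-11.5,0,0,0,0]])

```text
time: 19.97
tool_pos: [0.505, 0.2517, 0.2179]
tool_rot: [0.0, 0.786, 0.618, 0.001]
contact_force: [1.4, -0.2, 0.3]
gripper_width: 0.57
grasp_force: 62.1
```

Call:
play_rows(commands=[[30,-11.5,0,0,0,0],[18,-7,0,0,0,0],[0,0,0,0,0,0],[0,0,0,0,0,0],[0,0,0,0,0,0]])

```text
time: 20.38
tool_pos: [0.4989, 0.3007, 0.2173]
tool_rot: [0.0, 0.786, 0.618, 0.0]
contact_force: [-0.5, -0.0, -1.6]
gripper_width: 0.571
grasp_force: 62.0
```

Call:
play_rows(commands=[[0,0,35,0,0,0],[0,0,38,0,0,0],[0,0,38,0,0,0],[0,0,28,0,0,0],[0,0,12,0,0,0]])

```text
time: 20.8
tool_pos: [0.4959, 0.2984, 0.0608]
tool_rot: [-0.001, 0.787, 0.617, -0.004]
contact_force: [-0.3, 0.9, -2.0]
gripper_width: 0.566
grasp_force: 62.1
```

Call:
play_rows(commands=[[0,0,5,0,0,0],[0,0,3,0,0,0],[0,0,2,0,0,0],[0,0,0,0,0,0],[0,0,0,0,0,0]])

```text
time: 21.22
tool_pos: [0.5002, 0.3018, 0.0581]
tool_rot: [0.0, 0.786, 0.618, 0.002]
contact_force: [0.2, -0.2, -1.5]
gripper_width: 0.568
grasp_force: 62.1
```

Call:
play_rows(commands=[[0,0,1,0,0,0],[0,0,0,0,0,0],[0,0,0,0,0,0],[0,0,0,0,0,0]])

```text
time: 21.55
tool_pos: [0.5, 0.3019, 0.0566]
tool_rot: [0.0, 0.786, 0.618, 0.002]
contact_force: [0.7, 0.5, 5.0]
gripper_width: 0.568
grasp_force: 62.3
```

Call:
play_rows(commands=[[0,0,0,0,0,0],[0,0,0,0,0,0],[0,0,0,0,0,0],[0,0,0,0,0,0],[0,0,0,0,0,0]], hand=85)

```text
time: 21.97
tool_pos: [0.4984, 0.3011, 0.0545]
tool_rot: [-0.0, 0.786, 0.618, -0.0]
contact_force: [-0.1, -0.3, 0.1]
gripper_width: 0.998
grasp_force: 0.0
```

Call:
play_rows(commands=[[0,0,-10,0,0,0],[0,0,-25,0,0,0],[0,0,-38,0,0,0],[0,0,-38,0,0,0],[-15,12,0,0,0,0]])

```text
time: 22.38
tool_pos: [0.5107, 0.2876, 0.1767]
tool_rot: [0.002, 0.785, 0.619, 0.008]
contact_force: [1.5, 0.0, 1.9]
gripper_width: 0.997
grasp_force: 0.0
```

Call:
play_rows(commands=[[-27,22.2,0,0,0,0],[-27,22.2,0,0,0,0],[-27,22.2,0,0,0,0],[-27,22.2,0,0,0,0],[-27,22.2,0,0,0,0]])

```text
time: 22.8
tool_pos: [0.5835, 0.125, 0.167]
tool_rot: [0.0, 0.786, 0.618, 0.0]
contact_force: [0.2, 0.4, -0.2]
gripper_width: 0.993
grasp_force: 0.0
```

Call:
play_rows(commands=[[-27,22.2,0,0,0,0],[-27,22.2,0,0,0,0],[-27,22.2,0,0,0,0],[-27,22.2,0,0,0,0],[-13,11,0,0,0,0]])

```text
time: 23.22
tool_pos: [0.6526, -0.0183, 0.1668]
tool_rot: [0.001, 0.787, 0.617, 0.0]
contact_force: [0.2, -0.1, 0.2]
gripper_width: 0.995
grasp_force: 0.0
```

Call:
play_rows(commands=[[0,0,0,0,0,0],[0,0,0,0,0,0],[0,0,0,0,0,0]])

```text
time: 23.47
tool_pos: [0.6509, -0.0136, 0.166]
tool_rot: [-0.0, 0.786, 0.618, 0.0]
contact_force: [-0.1, 0.1, -0.2]
gripper_width: 0.998
grasp_force: 0.0
```

```bash
python3 - <<'E'
from h import *
togo((.6517,-.0153,.052))
E
```

```text
t 23.47 p [650.9 -13.6 166. ] phi -13.6 tilt [-0.0005  0.0007] w 0.998 gf 0.0 F [-0.1  0.1 -0.2]
[651.7 -15.3  52. ] -> [ -1.5   1.2 114. ]
```

Call:
play_rows(commands=[[-1.5,1.2,37,0,0,0],[0,0,36,0,0,0],[0,0,26,0,0,0],[0,0,15,0,0,0],[0,0,0,0,0,0]])

```text
time: 23.88
tool_pos: [0.6484, -0.0145, 0.0472]
tool_rot: [-0.003, 0.786, 0.619, -0.003]
contact_force: [-0.7, 0.3, 0.2]
gripper_width: 0.992
grasp_force: 0.0
```

Call:
play_rows(commands=[[0,0,0,0,0,0],[0,0,0,0,0,0],[0,0,0,0,0,0],[0,0,0,0,0,0],[0,0,0,0,0,0]], hand=35)

```text
time: 24.3
tool_pos: [0.6538, -0.0164, 0.0553]
tool_rot: [0.001, 0.786, 0.618, 0.001]
contact_force: [-2.7, 0.9, 6.9]
gripper_width: 0.568
grasp_force: 61.1
```

Call:
play_rows(commands=[[0,0,0,0,0,0],[0,0,0,0,0,0],[0,0,0,0,0,0]])

```text
time: 24.55
tool_pos: [0.6538, -0.0164, 0.0553]
tool_rot: [0.001, 0.786, 0.618, 0.001]
contact_force: [-2.3, 0.4, 6.8]
gripper_width: 0.57
grasp_force: 61.1
```

Call:
play_rows(commands=[[0,0,-10,0,0,0],[0,0,-30,0,0,0],[0,0,-40,0,0,0],[0,0,-40,0,0,0],[0,0,-30,0,0,0]])

```text
time: 24.97
tool_pos: [0.6531, -0.0166, 0.2066]
tool_rot: [0.002, 0.786, 0.618, 0.002]
contact_force: [0.5, 0.2, -2.5]
gripper_width: 0.572
grasp_force: 62.4
```

Call:
play_rows(commands=[[0,0,-15,0,0,0],[15,-6,0,0,0,0],[32,-12.9,0,0,0,0],[32,-12.9,0,0,0,0],[32,-12.9,0,0,0,0]])

```text
time: 25.38
tool_pos: [0.6331, 0.1035, 0.2141]
tool_rot: [-0.001, 0.786, 0.618, -0.002]
contact_force: [-0.6, 0.7, -2.1]
gripper_width: 0.568
grasp_force: 62.4
```

Call:
play_rows(commands=[[32,-12.9,0,0,0,0],[32,-12.9,0,0,0,0],[32,-12.9,0,0,0,0],[32,-12.9,0,0,0,0],[32,-12.9,0,0,0,0]])

```text
time: 25.8
tool_pos: [0.6078, 0.2746, 0.2138]
tool_rot: [-0.001, 0.786, 0.618, -0.002]
contact_force: [0.8, 0.4, -2.6]
gripper_width: 0.574
grasp_force: 62.4
```

Call:
play_rows(commands=[[32,-12.9,0,0,0,0],[32,-12.9,0,0,0,0],[17,-6.6,0,0,0,0],[0,0,0,0,0,0],[0,0,0,0,0,0]])

```text
time: 26.22
tool_pos: [0.5957, 0.3599, 0.214]
tool_rot: [-0.0, 0.785, 0.619, -0.002]
contact_force: [0.1, 0.1, -1.6]
gripper_width: 0.573
grasp_force: 62.3
```

Call:
play_rows(commands=[[0,0,35,0,0,0],[0,0,38,0,0,0],[0,0,38,0,0,0],[0,0,28,0,0,0],[0,0,12,0,0,0]])

```text
time: 26.63
tool_pos: [0.5935, 0.3557, 0.0582]
tool_rot: [-0.001, 0.787, 0.617, -0.006]
contact_force: [-1.3, -0.1, -3.6]
gripper_width: 0.568
grasp_force: 62.5
```

Call:
play_rows(commands=[[0,0,5,0,0,0],[0,0,3,0,0,0],[0,0,2,0,0,0],[0,0,0,0,0,0],[0,0,0,0,0,0]])

```text
time: 27.05
tool_pos: [0.5989, 0.3595, 0.0581]
tool_rot: [0.0, 0.786, 0.618, 0.002]
contact_force: [0.6, -0.1, -2.8]
gripper_width: 0.572
grasp_force: 62.1
```

Call:
play_rows(commands=[[0,0,1,0,0,0],[0,0,0,0,0,0],[0,0,0,0,0,0],[0,0,0,0,0,0]])

```text
time: 27.38
tool_pos: [0.5987, 0.3596, 0.0567]
tool_rot: [0.0, 0.786, 0.618, 0.001]
contact_force: [0.1, 0.1, 4.0]
gripper_width: 0.571
grasp_force: 62.5
```

Call:
play_rows(commands=[[0,0,0,0,0,0],[0,0,0,0,0,0],[0,0,0,0,0,0],[0,0,0,0,0,0],[0,0,0,0,0,0]], hand=85)

```text
time: 27.8
tool_pos: [0.5974, 0.359, 0.0547]
tool_rot: [-0.0, 0.786, 0.618, -0.0]
contact_force: [0.6, -1.4, -0.3]
gripper_width: 0.997
grasp_force: 0.0
```

Call:
play_rows(commands=[[0,0,-10,0,0,0],[0,0,-25,0,0,0],[0,0,-38,0,0,0],[0,0,-38,0,0,0],[-15,3.7,0,0,0,0]])

```text
time: 28.22
tool_pos: [0.6021, 0.3475, 0.1779]
tool_rot: [0.002, 0.785, 0.619, 0.009]
contact_force: [0.6, -0.6, 2.6]
gripper_width: 0.994
grasp_force: 0.0
```

Call:
play_rows(commands=[[-32,8,0,0,0,0],[-32,8,0,0,0,0],[-32,8,0,0,0,0],[-32,8,0,0,0,0],[-32,8,0,0,0,0]])

```text
time: 28.63
tool_pos: [0.5987, 0.1772, 0.1668]
tool_rot: [0.0, 0.786, 0.618, 0.001]
contact_force: [1.6, 0.1, 0.7]
gripper_width: 0.996
grasp_force: 0.0
```

```bash
python3 - <<'E'
from h import *
togo()
f=imaging.grab_frame("top");cv2.imwrite("pics/t1.png",cv2.convertScaleAbs(f["image"][190:370,110:390,::-1].repeat(2,0).repeat(2,1),alpha=1.4))
E
```

```text
t 28.63 p [598.7 177.2 166.8] phi -13.6 tilt [0.0012 0.0001] w 0.996 gf 0.0 F [1.6 0.1 0.7]
```

View pics/t1.png

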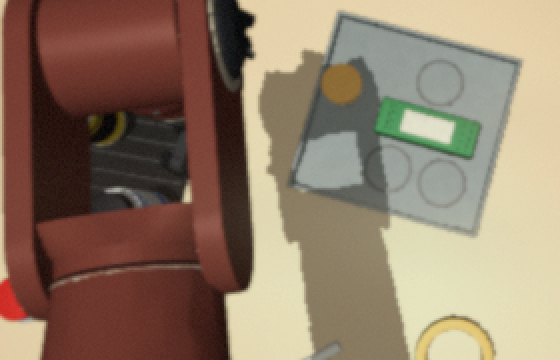

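Case and tin are undisturbed, and the empty rings show at crop (439,82), (388,169) and (442,183). The mat is partly hidden by the arm. I'll recompute case and rings while moving over the case.

Call:
play_rows(commands=[[-32,8,0,0,0,0],[-32,8,0,0,0,0],[-32,8,0,0,0,0],[-32,8,0,0,0,0],[-32,8,0,0,0,0]])

```text
time: 29.1
tool_pos: [0.5999, 0.0123, 0.1668]
tool_rot: [0.0, 0.786, 0.618, 0.0]
contact_force: [0.4, 0.2, -0.3]
gripper_width: 0.993
grasp_force: 0.0
```

Call:
play_rows(commands=[[-14.4,3.6,0,0,0,0],[0,0,0,0,0,0],[0,0,0,0,0,0],[0,0,0,0,0,0]])

```text
time: 29.43
tool_pos: [0.6001, -0.0, 0.1661]
tool_rot: [-0.0, 0.786, 0.618, 0.0]
contact_force: [1.1, 0.3, -0.6]
gripper_width: 0.993
grasp_force: 0.0
```

```bash
python3 - <<'E'
from h import *
np.set_printoptions(precision=4,suppress=True)
f=imaging.grab_frame("top")
c=lambda L:np.array(L,float)/2+[110,190]-.25
w=p2w(f,c([(386,97),(480,125),(474,157),(376,130)]),.042)
print(w.mean(0),fit([(.02,.055),(.02,-.055),(-.02,-.055),(-.02,.055)],w)[1:4:2])
print("rings y r b",p2w(f,c([(439,82),(388,169),(442,183)]),.004))
togo((.5994,-.002,-.008))
E
```

```text
[ 0.5979 -0.0031  0.042 ] (np.float64(-0.24948306723038646), array([0.002 , 0.0041, 0.0023, 0.0021]))
rings y r b [[ 0.6532 -0.0133  0.004 ]
 [ 0.5542  0.0409  0.004 ]
 [ 0.5403 -0.0193  0.004 ]]
t 29.48 p [600.    0.3 166. ] phi -13.6 tilt [0.0001 0.0005] w 0.991 gf 0.0 F [ 0.1  0.1 -0.5]
[599.4  -2.   -8. ] -> [ -2.4  -0.1 174. ]
```

Call:
play_rows(commands=[[-2.5,-0.5,36,0,0,0],[0,0,38,0,0,0],[0,0,38,0,0,0],[0,0,30,0,0,0],[0,0,16,0,0,0]])

```text
time: 29.9
tool_pos: [0.5955, -0.0013, 0.003]
tool_rot: [-0.003, 0.785, 0.619, -0.002]
contact_force: [-0.6, -0.2, -0.6]
gripper_width: 0.994
grasp_force: 0.0
```

Call:
play_rows(commands=[[0,0,8,0,0,0],[0,0,5,0,0,0],[0,0,3,0,0,0],[0,0,0,0,0,0],[0,0,0,0,0,0]])

```text
time: 30.32
tool_pos: [0.6003, -0.0033, -0.0064]
tool_rot: [0.001, 0.786, 0.618, 0.001]
contact_force: [0.4, 0.4, 0.1]
gripper_width: 0.995
grasp_force: 0.0
```

Call:
play_rows(commands=[[0,0,0,0,0,0],[0,0,0,0,0,0],[0,0,0,0,0,0],[0,0,0,0,0,0],[0,0,0,0,0,0]], hand=25)

```text
time: 30.73
tool_pos: [0.5993, -0.0035, -0.0073]
tool_rot: [0.0, 0.786, 0.618, 0.0]
contact_force: [-0.9, 0.8, 1.9]
gripper_width: 0.462
grasp_force: 62.9
```

Call:
play_rows(commands=[[0,0,0,0,0,0],[0,0,0,0,0,0],[0,0,0,0,0,0]])

```text
time: 30.98
tool_pos: [0.5993, -0.0035, -0.0073]
tool_rot: [0.0, 0.786, 0.618, 0.0]
contact_force: [-1.7, -0.1, 6.0]
gripper_width: 0.46
grasp_force: 63.0
```

```bash
python3 - <<'E'
from h import *
togo((.599,-.0024,.08),(.5055,-.332,.08))
E
```

```text
t 30.98 p [599.3  -3.5  -7.3] phi -13.7 tilt [ 0.0007 -0.0001] w 0.460 gf 63.0 F [-1.7 -0.1  6. ]
[599.   -2.4  80. ] -> [  1.   -0.5 -87.3]
[ 505.5 -332.    80. ] -> [-342.4  -13.1   -0. ]
```

Case gripped at 39.3 mm. Lift, carry over the job tray and turn 75.6°.

Call:
play_rows(commands=[[0,0,-8,0,0,0],[0,0,-22,0,0,0],[0,0,-30,0,0,0],[0,0,-25,0,0,0],[-8,0,-5,0,0,0]])

```text
time: 31.4
tool_pos: [0.5999, -0.0108, 0.0865]
tool_rot: [0.003, 0.786, 0.619, 0.003]
contact_force: [1.2, -1.6, -1.8]
gripper_width: 0.461
grasp_force: 62.5
```

Call:
play_rows(commands=[[-20,-1,0,0,0,0],[-34,-1.4,0,0,0,0],[-34,-1.4,0,0,0,0],[-34,-1.4,0,0,0,0],[-34,-1.4,0,0,0,0]])

```text
time: 31.82
tool_pos: [0.5516, -0.1624, 0.0797]
tool_rot: [-0.001, 0.786, 0.618, -0.001]
contact_force: [0.1, 0.3, -3.7]
gripper_width: 0.457
grasp_force: 62.3
```

Call:
play_rows(commands=[[-34,-1.4,0,0,0,0],[-34,-1.4,0,0,0,0],[-34,-1.4,0,0,0,0],[-34,-1.4,0,0,0,0],[-28,-1,0,0,0,0]])

```text
time: 32.23
tool_pos: [0.5063, -0.3209, 0.0797]
tool_rot: [-0.001, 0.786, 0.618, -0.001]
contact_force: [1.5, 0.3, -4.4]
gripper_width: 0.462
grasp_force: 62.3
```

Call:
play_rows(commands=[[-14,0,0,0,0,4],[0,0,0,0,0,6.8],[0,0,0,0,0,6.8],[0,0,0,0,0,6.8],[0,0,0,0,0,6.8]])

```text
time: 32.65
tool_pos: [0.5037, -0.3324, 0.0794]
tool_rot: [-0.001, 0.925, 0.381, -0.001]
contact_force: [-0.2, 0.1, -3.4]
gripper_width: 0.46
grasp_force: 62.2
```

Call:
play_rows(commands=[[0,0,0,0,0,6.8],[0,0,0,0,0,6.8],[0,0,0,0,0,6.8],[0,0,0,0,0,6.8],[0,0,0,0,0,6.8]])

```text
time: 33.07
tool_pos: [0.5038, -0.3321, 0.0795]
tool_rot: [-0.001, 0.996, 0.094, -0.001]
contact_force: [-1.0, -1.0, -3.1]
gripper_width: 0.458
grasp_force: 62.2
```

Call:
play_rows(commands=[[0,0,0,0,0,6.8],[0,0,0,0,0,3.5],[0,0,0,0,0,0],[0,0,0,0,0,0],[0,0,0,0,0,0]])

```text
time: 33.48
tool_pos: [0.5046, -0.3324, 0.0807]
tool_rot: [-0.001, 1.0, 0.008, -0.001]
contact_force: [-0.9, 0.7, -3.8]
gripper_width: 0.462
grasp_force: 62.2
```

```bash
python3 - <<'E'
from h import *
c=lambda L:np.array(L,float)
f=imaging.grab_frame("scene")
w=p2w(f,p:=w2p(f,[(.5055,-.332,.014)]),.014)
ft=imaging.grab_frame("top")
w=p2w(ft,[(438.3,256.3),(507.3,258.1),(509.5,346.3),(439.3,344.7)],.014)
print(w.mean(0),fit([(.095,.075),(.095,-.075),(-.095,-.075),(-.095,.075)],w)[:2])
togo((.5055,-.332,-.006))
E
```

```text
[ 0.50554006 -0.33184332  0.014     ] (array([ 0.50554006, -0.33184332]), np.float64(-0.00027543097924874867))
t 33.58 p [ 505.  -332.5   81.3] phi -89.1 tilt [-0.0006  0.0004] w 0.461 gf 62.2 F [-0.2  1.1 -2.8]
[ 505.5 -332.    -6. ] -> [ 0.5 -0.5 87.3]
```

Call:
play_rows(commands=[[0,0,20,0,0,0],[0,0,28,0,0,0],[0,0,20,0,0,0],[0,0,10,0,0,0],[0,0,4,0,0,0]])

```text
time: 34.0
tool_pos: [0.5039, -0.3314, -0.0026]
tool_rot: [-0.001, 1.0, 0.008, -0.002]
contact_force: [-0.1, 0.3, -2.6]
gripper_width: 0.459
grasp_force: 62.1
```

Call:
play_rows(commands=[[0,0,3,0,0,0],[0,0,1,0,0,0],[0,0,0,0,0,0],[0,0,0,0,0,0],[0,0,0,0,0,0]])

```text
time: 34.42
tool_pos: [0.5062, -0.3333, -0.0028]
tool_rot: [0.001, 1.0, 0.007, 0.001]
contact_force: [-0.0, 0.3, -2.8]
gripper_width: 0.46
grasp_force: 62.1
```

Call:
play_rows(commands=[[0,0,1,0,0,0],[0,0,0,0,0,0],[0,0,0,0,0,0],[0,0,0,0,0,0]])

```text
time: 34.75
tool_pos: [0.5054, -0.3326, -0.005]
tool_rot: [0.0, 1.0, 0.007, 0.0]
contact_force: [-0.4, -0.7, -4.2]
gripper_width: 0.455
grasp_force: 62.1
```

Call:
play_rows(commands=[[0,0,1,0,0,0],[0,0,0,0,0,0],[0,0,0,0,0,0],[0,0,0,0,0,0]])

```text
time: 35.08
tool_pos: [0.5053, -0.3326, -0.0062]
tool_rot: [-0.0, 1.0, 0.007, -0.0]
contact_force: [0.4, 0.0, -3.4]
gripper_width: 0.456
grasp_force: 62.1
```

Call:
play_rows(commands=[[0,0,1,0,0,0],[0,0,0,0,0,0],[0,0,0,0,0,0]])

```text
time: 35.33
tool_pos: [0.5053, -0.3326, -0.0072]
tool_rot: [-0.0, 1.0, 0.007, -0.0]
contact_force: [0.1, -0.5, -3.8]
gripper_width: 0.458
grasp_force: 62.1
```

Call:
play_rows(commands=[[0,0,0.5,0,0,0],[0,0,0,0,0,0],[0,0,0,0,0,0]])

```text
time: 35.58
tool_pos: [0.5054, -0.3327, -0.0073]
tool_rot: [-0.0, 1.0, 0.007, 0.0]
contact_force: [-0.7, 0.2, -0.3]
gripper_width: 0.46
grasp_force: 62.4
```

Call:
play_rows(commands=[[0,0,0,0,0,0],[0,0,0,0,0,0],[0,0,0,0,0,0],[0,0,0,0,0,0],[0,0,0,0,0,0]], hand=85)

```text
time: 36.0
tool_pos: [0.5056, -0.3328, -0.0073]
tool_rot: [0.0, 1.0, 0.007, 0.0]
contact_force: [-0.8, -0.4, 0.2]
gripper_width: 0.995
grasp_force: 0.0
```

Call:
play_rows(commands=[[0,0,-10,0,0,0],[0,0,-30,0,0,0],[0,0,-40,0,0,0],[0,0,-40,0,0,0],[0,0,-40,0,0,0]])

```text
time: 36.42
tool_pos: [0.5051, -0.3323, 0.1547]
tool_rot: [0.0, 1.0, 0.007, 0.0]
contact_force: [1.0, 0.1, 0.3]
gripper_width: 0.996
grasp_force: 0.0
```

Call:
play_rows(commands=[[-40,0,-10,0,0,-6.8],[-38,0,0,0,0,-6.8],[0,0,0,0,0,-6.8],[0,0,0,0,0,-6.8],[0,0,0,0,0,-6.8]])

```text
time: 36.83
tool_pos: [0.4272, -0.3385, 0.1636]
tool_rot: [0.001, 0.953, 0.302, 0.0]
contact_force: [-0.3, 0.4, -0.4]
gripper_width: 0.994
grasp_force: 0.0
```

Call:
play_rows(commands=[[0,0,0,0,0,-6.8],[0,0,0,0,0,-6.8],[0,0,0,0,0,-6.8],[0,0,0,0,0,-6.8],[0,0,0,0,0,-6.8]])

```text
time: 37.25
tool_pos: [0.4278, -0.3383, 0.1633]
tool_rot: [0.0, 0.823, 0.568, 0.0]
contact_force: [-0.2, -0.3, 0.8]
gripper_width: 0.997
grasp_force: 0.0
```

Call:
play_rows(commands=[[0,0,0,0,0,-6.8],[0,0,0,0,0,-0.7],[0,0,0,0,0,0],[0,0,0,0,0,0]])

```text
time: 37.58
tool_pos: [0.4278, -0.3383, 0.1629]
tool_rot: [0.0, 0.787, 0.617, 0.0]
contact_force: [0.1, -0.6, 0.1]
gripper_width: 0.998
grasp_force: 0.0
```

```bash
python3 - <<'E'
from h import *
togo((.5974,.359,.175))
f=imaging.grab_frame("top");im=cv2.convertScaleAbs(f["image"][180:370,115:525,::-1],alpha=1.4)
cv2.imwrite("pics/t2.png",cv2.resize(im,(797,370)))
cv2.imwrite("pics/t2f.png",f["image"][:,:,::-1])
E
```

```text
t 37.58 p [ 427.8 -338.3  162.9] phi -13.8 tilt [ 0.0003 -0.0004] w 0.998 gf 0.0 F [ 0.1 -0.6  0.1]
[597.4 359.  175. ] -> [717.6  -1.4 -12.4]
```

View pics/t2.png

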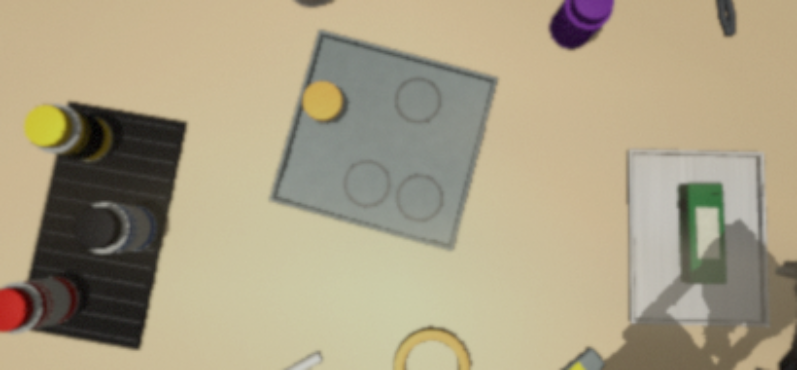

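All three cans stand on the mat (caps at (48,126), (101,228), (12,308)). The case lies in the job tray (lid centre about (706,233)). Checking numerically.

```bash
python3 - <<'E'
from h import *
np.set_printoptions(precision=4,suppress=True)
f=imaging.grab_frame("top")
c=lambda L:np.array(L,float)/[1.944,1.947]+[115,180]
w=p2w(f,c([(706,233)]),.042);print("case-job",w[0,:2]-[.5055,-.3318])
w=p2w(f,c([(12,308),(101,228),(48,126)]),.132)[:,:2];print(w)
a=-.131;R=np.array([[np.cos(a),-np.sin(a)],[np.sin(a),np.cos(a)]]);print("in mat",(w-[.503,.337])@R)
hsv=cv2.cvtColor(f["image"],cv2.COLOR_RGB2HSV);m=cv2.inRange(hsv,(50,120,40),(80,255,255));m[:,:430]=0
print(cv2.minAreaRect(cv2.findNonZero(m[:370])))
E
```

```text
case-job [0.0024 0.    ]
[[0.4175 0.3756]
 [0.4965 0.2949]
 [0.5956 0.3552]]
in mat [[-0.0899  0.0271]
 [-0.001  -0.0426]
 [ 0.0895  0.0302]]
((549.5631103515625, 182.32382202148438), (173.9781494140625, 199.25135803222656), 77.97472381591797)
```

The case is within 3 mm of the middle and all the cans are well inside the mat. Now returning the cans, yellow first.

Call:
play_rows(commands=[[15,0,0,0,0,0],[40,0,0,0,0,0],[40,0,0,0,0,0],[40,0,0,0,0,0],[40,0,0,0,0,0]])

```text
time: 38.1
tool_pos: [0.469, -0.1659, 0.1625]
tool_rot: [-0.0, 0.787, 0.617, 0.0]
contact_force: [1.7, 0.1, 0.4]
gripper_width: 0.995
grasp_force: 0.0
```

Call:
play_rows(commands=[[40,0,0,0,0,0],[40,0,0,0,0,0],[40,0,0,0,0,0],[40,0,0,0,0,0],[40,0,0,0,0,0]])

```text
time: 38.52
tool_pos: [0.5159, 0.0289, 0.1626]
tool_rot: [0.0, 0.786, 0.618, 0.0]
contact_force: [0.4, -0.6, -0.3]
gripper_width: 1.002
grasp_force: 0.0
```

Call:
play_rows(commands=[[40,0,0,0,0,0],[40,0,0,0,0,0],[40,0,0,0,0,0],[40,0,0,0,0,0],[40,0,0,0,0,0]])

```text
time: 38.93
tool_pos: [0.5628, 0.2233, 0.1625]
tool_rot: [-0.0, 0.786, 0.618, 0.0]
contact_force: [0.0, -0.8, 0.9]
gripper_width: 0.997
grasp_force: 0.0
```

Call:
play_rows(commands=[[40,0,0,0,0,0],[40,0,0,0,0,0],[40,0,0,0,0,0],[22,-1.4,0,0,0,0],[0,0,0,0,0,0]])

```text
time: 39.35
tool_pos: [0.5946, 0.3637, 0.162]
tool_rot: [-0.001, 0.785, 0.62, 0.0]
contact_force: [-1.5, 0.2, 0.5]
gripper_width: 0.997
grasp_force: 0.0
```

Call:
play_rows(commands=[[0,0,0,0,0,0],[0,0,0,0,0,0],[0,0,0,0,0,0]])

```text
time: 39.6
tool_pos: [0.5952, 0.3578, 0.1624]
tool_rot: [0.0, 0.787, 0.618, -0.0]
contact_force: [-0.6, -0.3, 0.4]
gripper_width: 0.995
grasp_force: 0.0
```

```bash
python3 - <<'E'
from h import *
togo((.5974,.359,.055))
E
```

```text
t 39.60 p [595.2 357.8 162.4] phi -13.7 tilt [-0.0004 -0.0004] w 0.995 gf 0.0 F [-0.6 -0.3  0.4]
[597.4 359.   55. ] -> [  1.7   1.9 107.4]
```

Call:
play_rows(commands=[[1.7,1.9,37,0,0,0],[0,0,36,0,0,0],[0,0,22,0,0,0],[0,0,12.5,0,0,0],[0,0,0,0,0,0]])

```text
time: 40.02
tool_pos: [0.5954, 0.3577, 0.0508]
tool_rot: [-0.001, 0.787, 0.617, -0.003]
contact_force: [-0.3, -1.0, -1.1]
gripper_width: 0.997
grasp_force: 0.0
```

Call:
play_rows(commands=[[0,0,0,0,0,0],[0,0,0,0,0,0],[0,0,0,0,0,0],[0,0,0,0,0,0],[0,0,0,0,0,0]], hand=35)

```text
time: 40.43
tool_pos: [0.5993, 0.361, 0.0584]
tool_rot: [0.0, 0.786, 0.618, 0.002]
contact_force: [-1.5, 0.7, 5.8]
gripper_width: 0.566
grasp_force: 61.5
```

Call:
play_rows(commands=[[0,0,0,0,0,0],[0,0,0,0,0,0],[0,0,0,0,0,0]])

```text
time: 40.68
tool_pos: [0.5993, 0.361, 0.0584]
tool_rot: [0.0, 0.786, 0.618, 0.002]
contact_force: [-1.6, 0.4, 6.4]
gripper_width: 0.57
grasp_force: 61.5
```

Call:
play_rows(commands=[[0,0,-10,0,0,0],[0,0,-30,0,0,0],[0,0,-40,0,0,0],[0,0,-40,0,0,0],[0,0,-30,0,0,0]])

```text
time: 41.1
tool_pos: [0.5984, 0.3603, 0.2092]
tool_rot: [0.001, 0.786, 0.618, 0.002]
contact_force: [0.7, 0.9, -0.9]
gripper_width: 0.568
grasp_force: 62.5
```

Call:
play_rows(commands=[[0,0,-15,0,0,0],[-15,6,0,0,0,0],[-32,12.9,0,0,0,0],[-32,12.9,0,0,0,0],[-32,12.9,0,0,0,0]])

```text
time: 41.52
tool_pos: [0.6136, 0.2395, 0.2168]
tool_rot: [-0.001, 0.786, 0.618, -0.002]
contact_force: [1.7, 0.2, -2.5]
gripper_width: 0.57
grasp_force: 62.4
```

Call:
play_rows(commands=[[-32,12.9,0,0,0,0],[-32,12.9,0,0,0,0],[-32,12.9,0,0,0,0],[-32,12.9,0,0,0,0],[-32,12.9,0,0,0,0]])

```text
time: 41.93
tool_pos: [0.6384, 0.0684, 0.2167]
tool_rot: [-0.001, 0.786, 0.618, -0.002]
contact_force: [-0.1, -0.5, -1.1]
gripper_width: 0.569
grasp_force: 62.4
```

Call:
play_rows(commands=[[-32,12.9,0,0,0,0],[-32,12.9,0,0,0,0],[-17,6.6,0,0,0,0],[0,0,0,0,0,0],[0,0,0,0,0,0]])

```text
time: 42.35
tool_pos: [0.6509, -0.017, 0.217]
tool_rot: [-0.002, 0.787, 0.617, -0.002]
contact_force: [0.5, 0.9, -2.2]
gripper_width: 0.568
grasp_force: 62.5
```

Call:
play_rows(commands=[[0,0,0,0,0,0],[0,0,0,0,0,0]])

```text
time: 42.52
tool_pos: [0.6516, -0.0146, 0.2186]
tool_rot: [-0.001, 0.786, 0.618, -0.001]
contact_force: [-0.8, -0.7, -3.4]
gripper_width: 0.57
grasp_force: 62.5
```

```bash
python3 - <<'E'
from h import *
togo((.653,-.0158,.0553))
E
```

```text
t 42.52 p [651.6 -14.6 218.6] phi -13.6 tilt [-0.002   0.0005] w 0.570 gf 62.5 F [-0.8 -0.7 -3.4]
[653.  -15.8  55.3] -> [ -0.8   2.  163.3]
```

Call:
play_rows(commands=[[-0.8,1.5,35,0,0,0],[0,0,38,0,0,0],[0,0,38,0,0,0],[0,0,28,0,0,0],[0,0,12,0,0,0]])

```text
time: 42.93
tool_pos: [0.6495, -0.0148, 0.0626]
tool_rot: [-0.003, 0.786, 0.619, -0.003]
contact_force: [-1.0, 0.1, -3.6]
gripper_width: 0.571
grasp_force: 62.7
```

Call:
play_rows(commands=[[0,0,5,0,0,0],[0,0,3,0,0,0],[0,0,2,0,0,0],[0,0,0,0,0,0],[0,0,0,0,0,0]])

```text
time: 43.35
tool_pos: [0.6552, -0.0167, 0.0614]
tool_rot: [0.001, 0.786, 0.618, 0.001]
contact_force: [0.3, 0.4, -2.5]
gripper_width: 0.568
grasp_force: 62.7
```

Call:
play_rows(commands=[[0,0,1,0,0,0],[0,0,0,0,0,0],[0,0,0,0,0,0],[0,0,0,0,0,0]])

```text
time: 43.68
tool_pos: [0.6537, -0.0167, 0.0582]
tool_rot: [0.0, 0.786, 0.618, 0.0]
contact_force: [-0.0, -0.1, -3.0]
gripper_width: 0.567
grasp_force: 62.7
```

Call:
play_rows(commands=[[0,0,1,0,0,0],[0,0,0,0,0,0],[0,0,0,0,0,0],[0,0,0,0,0,0]])

```text
time: 44.02
tool_pos: [0.6535, -0.0166, 0.0568]
tool_rot: [-0.0, 0.786, 0.618, -0.0]
contact_force: [0.4, -0.4, -2.1]
gripper_width: 0.569
grasp_force: 62.7
```

Call:
play_rows(commands=[[0,0,1,0,0,0],[0,0,0,0,0,0],[0,0,0,0,0,0],[0,0,0,0,0,0]])

```text
time: 44.35
tool_pos: [0.6537, -0.0166, 0.0565]
tool_rot: [0.0, 0.786, 0.618, 0.0]
contact_force: [-1.7, 1.1, 3.2]
gripper_width: 0.569
grasp_force: 63.0
```

Call:
play_rows(commands=[[0,0,0,0,0,0],[0,0,0,0,0,0],[0,0,0,0,0,0],[0,0,0,0,0,0],[0,0,0,0,0,0]], hand=85)

```text
time: 44.77
tool_pos: [0.6538, -0.0166, 0.0559]
tool_rot: [0.0, 0.786, 0.618, 0.0]
contact_force: [-0.0, 0.1, -0.7]
gripper_width: 0.994
grasp_force: 0.0
```

Call:
play_rows(commands=[[0,0,-10,0,0,0],[0,0,-25,0,0,0],[0,0,-38,0,0,0],[0,0,-38,0,0,0],[15,-12,0,0,0,0]])

```text
time: 45.18
tool_pos: [0.6516, -0.0018, 0.1786]
tool_rot: [0.007, 0.787, 0.617, 0.006]
contact_force: [2.0, 0.6, 0.9]
gripper_width: 0.997
grasp_force: 0.0
```

Call:
play_rows(commands=[[27,-22.5,0,0,0,0],[27,-22.5,0,0,0,0],[27,-22.5,0,0,0,0],[27,-22.5,0,0,0,0],[27,-22.5,0,0,0,0]])

```text
time: 45.6
tool_pos: [0.5673, 0.1598, 0.168]
tool_rot: [0.0, 0.786, 0.618, 0.001]
contact_force: [0.9, 0.0, 0.3]
gripper_width: 0.995
grasp_force: 0.0
```

Call:
play_rows(commands=[[27,-22.5,0,0,0,0],[27,-22.5,0,0,0,0],[27,-22.5,0,0,0,0],[27,-22.5,0,0,0,0],[14,-11,0,0,0,0]])

```text
time: 46.02
tool_pos: [0.4969, 0.304, 0.168]
tool_rot: [-0.0, 0.785, 0.619, 0.001]
contact_force: [0.2, -0.3, 0.6]
gripper_width: 0.996
grasp_force: 0.0
```

Call:
play_rows(commands=[[0,0,0,0,0,0],[0,0,0,0,0,0],[0,0,0,0,0,0]])

```text
time: 46.27
tool_pos: [0.4991, 0.3005, 0.1674]
tool_rot: [0.0, 0.786, 0.618, 0.0]
contact_force: [-0.1, -0.6, -0.4]
gripper_width: 0.998
grasp_force: 0.0
```

```bash
python3 - <<'E'
from h import *
togo((.4984,.301,.055))
E
```

```text
t 46.27 p [499.1 300.5 167.4] phi -13.7 tilt [ 0.0008 -0.0002] w 0.998 gf 0.0 F [-0.1 -0.6 -0.4]
[498.4 301.   55. ] -> [  0.4  -0.9 112.4]
```

Call:
play_rows(commands=[[0.4,-0.9,37,0,0,0],[0,0,36,0,0,0],[0,0,26,0,0,0],[0,0,13.5,0,0,0],[0,0,0,0,0,0]])

```text
time: 46.68
tool_pos: [0.4958, 0.2992, 0.0504]
tool_rot: [-0.001, 0.787, 0.617, -0.004]
contact_force: [0.1, -0.1, -0.5]
gripper_width: 0.994
grasp_force: 0.0
```

Call:
play_rows(commands=[[0,0,0,0,0,0],[0,0,0,0,0,0],[0,0,0,0,0,0],[0,0,0,0,0,0],[0,0,0,0,0,0]], hand=35)

```text
time: 47.1
tool_pos: [0.4995, 0.3025, 0.0575]
tool_rot: [0.0, 0.786, 0.618, 0.002]
contact_force: [-2.2, -0.1, 5.5]
gripper_width: 0.569
grasp_force: 61.3
```

Call:
play_rows(commands=[[0,0,0,0,0,0],[0,0,0,0,0,0],[0,0,0,0,0,0]])

```text
time: 47.35
tool_pos: [0.4995, 0.3025, 0.0575]
tool_rot: [0.001, 0.786, 0.618, 0.002]
contact_force: [-2.6, 0.0, 5.5]
gripper_width: 0.567
grasp_force: 61.3
```

Call:
play_rows(commands=[[0,0,-10,0,0,0],[0,0,-30,0,0,0],[0,0,-40,0,0,0],[0,0,-40,0,0,0],[0,0,-30,0,0,0]])

```text
time: 47.77
tool_pos: [0.4987, 0.3019, 0.2091]
tool_rot: [0.001, 0.786, 0.618, 0.002]
contact_force: [1.0, -0.6, -1.4]
gripper_width: 0.569
grasp_force: 62.1
```

Call:
play_rows(commands=[[0,0,-15,0,0,0],[-15,5.8,0,0,0,0],[-30,11.5,0,0,0,0],[-30,11.5,0,0,0,0],[-30,11.5,0,0,0,0]])

```text
time: 48.18
tool_pos: [0.5122, 0.1891, 0.2205]
tool_rot: [0.0, 0.786, 0.619, 0.001]
contact_force: [0.3, 0.3, -1.3]
gripper_width: 0.572
grasp_force: 62.1
```

Call:
play_rows(commands=[[-30,11.5,0,0,0,0],[-30,11.5,0,0,0,0],[-30,11.5,0,0,0,0],[-30,11.5,0,0,0,0],[-30,11.5,0,0,0,0]])

```text
time: 48.6
tool_pos: [0.5327, 0.0291, 0.2204]
tool_rot: [0.001, 0.786, 0.618, 0.0]
contact_force: [0.3, 0.0, -1.8]
gripper_width: 0.573
grasp_force: 62.1
```

Call:
play_rows(commands=[[-30,11.5,0,0,0,0],[-18,7,0,0,0,0],[0,0,0,0,0,0],[0,0,0,0,0,0],[0,0,0,0,0,0]])

```text
time: 49.02
tool_pos: [0.5393, -0.0198, 0.2198]
tool_rot: [-0.0, 0.786, 0.618, 0.0]
contact_force: [-0.2, -0.0, -1.0]
gripper_width: 0.575
grasp_force: 62.1
```

Call:
play_rows(commands=[[0,0,0,0,0,0],[0,0,0,0,0,0]])

```text
time: 49.18
tool_pos: [0.5393, -0.0192, 0.2195]
tool_rot: [-0.0, 0.786, 0.619, 0.0]
contact_force: [-0.3, -0.9, -0.8]
gripper_width: 0.57
grasp_force: 62.1
```

```bash
python3 - <<'E'
from h import *
togo((.541,-.0203,.0553))
E
```

```text
t 49.18 p [539.3 -19.2 219.5] phi -13.6 tilt [0.0001 0.0001] w 0.570 gf 62.1 F [-0.3 -0.9 -0.8]
[541.  -20.3  55.3] -> [ -0.7   1.9 164.2]
```

Call:
play_rows(commands=[[-0.7,1.9,35,0,0,0],[0,0,38,0,0,0],[0,0,38,0,0,0],[0,0,28,0,0,0],[0,0,12,0,0,0]])

```text
time: 49.6
tool_pos: [0.5374, -0.0199, 0.0632]
tool_rot: [-0.003, 0.786, 0.619, -0.003]
contact_force: [-0.6, 0.6, -2.7]
gripper_width: 0.574
grasp_force: 62.2
```

Call:
play_rows(commands=[[0,0,6,0,0,0],[0,0,3,0,0,0],[0,0,2,0,0,0],[0,0,0,0,0,0],[0,0,0,0,0,0]])

```text
time: 50.02
tool_pos: [0.5426, -0.0217, 0.0595]
tool_rot: [0.001, 0.786, 0.618, 0.001]
contact_force: [-0.1, -0.0, -1.1]
gripper_width: 0.569
grasp_force: 62.2
```

Call:
play_rows(commands=[[0,0,1,0,0,0],[0,0,0,0,0,0],[0,0,0,0,0,0],[0,0,0,0,0,0]])

```text
time: 50.35
tool_pos: [0.5412, -0.0215, 0.0567]
tool_rot: [0.0, 0.786, 0.618, 0.0]
contact_force: [0.6, 0.1, -1.6]
gripper_width: 0.569
grasp_force: 62.2
```

Call:
play_rows(commands=[[0,0,1,0,0,0],[0,0,0,0,0,0],[0,0,0,0,0,0],[0,0,0,0,0,0]])

```text
time: 50.68
tool_pos: [0.5413, -0.0215, 0.0556]
tool_rot: [0.0, 0.786, 0.618, 0.0]
contact_force: [-0.1, -0.2, -0.6]
gripper_width: 0.568
grasp_force: 62.4
```

Call:
play_rows(commands=[[0,0,0.5,0,0,0],[0,0,0,0,0,0],[0,0,0,0,0,0]])

```text
time: 50.93
tool_pos: [0.5414, -0.0215, 0.0556]
tool_rot: [0.0, 0.786, 0.618, 0.0]
contact_force: [-1.6, -0.5, 5.6]
gripper_width: 0.567
grasp_force: 62.6
```

Call:
play_rows(commands=[[0,0,0,0,0,0],[0,0,0,0,0,0],[0,0,0,0,0,0],[0,0,0,0,0,0],[0,0,0,0,0,0]], hand=85)

```text
time: 51.35
tool_pos: [0.5409, -0.0214, 0.0546]
tool_rot: [-0.0, 0.786, 0.618, -0.0]
contact_force: [-0.8, -0.2, 0.3]
gripper_width: 0.993
grasp_force: 0.0
```

Call:
play_rows(commands=[[0,0,-10,0,0,0],[0,0,-25,0,0,0],[0,0,-38,0,0,0],[0,0,-38,0,0,0],[20,-12,0,0,0,0]])

```text
time: 51.77
tool_pos: [0.54, -0.002, 0.1766]
tool_rot: [0.007, 0.787, 0.617, 0.005]
contact_force: [1.4, 0.8, 0.9]
gripper_width: 0.992
grasp_force: 0.0
```

Call:
play_rows(commands=[[33,-19.4,0,0,0,0],[33,-19.4,0,0,0,0],[33,-19.4,0,0,0,0],[33,-19.4,0,0,0,0],[33,-19.4,0,0,0,0]])

```text
time: 52.18
tool_pos: [0.4782, 0.1856, 0.167]
tool_rot: [0.0, 0.786, 0.618, 0.001]
contact_force: [-0.7, -0.2, 0.7]
gripper_width: 0.996
grasp_force: 0.0
```

Call:
play_rows(commands=[[33,-19.4,0,0,0,0],[33,-19.4,0,0,0,0],[33,-19.4,0,0,0,0],[33,-19.4,0,0,0,0],[33,-19.4,0,0,0,0]])

```text
time: 52.6
tool_pos: [0.4227, 0.3692, 0.167]
tool_rot: [0.0, 0.786, 0.618, 0.001]
contact_force: [1.0, 0.8, 0.7]
gripper_width: 0.998
grasp_force: 0.0
```

Call:
play_rows(commands=[[14,-8,0,0,0,0],[0,0,0,0,0,0],[0,0,0,0,0,0],[0,0,0,0,0,0]])

```text
time: 52.93
tool_pos: [0.4193, 0.3821, 0.1662]
tool_rot: [0.0, 0.786, 0.618, 0.0]
contact_force: [0.3, -0.5, 0.0]
gripper_width: 0.998
grasp_force: 0.0
```

```bash
python3 - <<'E'
from h import *
togo((.4187,.3834,.055))
E
```

```text
t 52.93 p [419.3 382.1 166.2] phi -13.7 tilt [ 0.0004 -0.0004] w 0.998 gf 0.0 F [ 0.3 -0.5  0. ]
[418.7 383.4  55. ] -> [  1.2  -0.9 111.2]
```

Call:
play_rows(commands=[[1.2,-0.9,37,0,0,0],[0,0,36,0,0,0],[0,0,25,0,0,0],[0,0,13,0,0,0],[0,0,0,0,0,0]])

```text
time: 53.35
tool_pos: [0.4166, 0.3813, 0.0512]
tool_rot: [-0.0, 0.787, 0.617, -0.004]
contact_force: [-1.0, -0.5, -0.3]
gripper_width: 0.996
grasp_force: 0.0
```

Call:
play_rows(commands=[[0,0,0,0,0,0],[0,0,0,0,0,0],[0,0,0,0,0,0],[0,0,0,0,0,0],[0,0,0,0,0,0]], hand=35)

```text
time: 53.77
tool_pos: [0.42, 0.3854, 0.058]
tool_rot: [-0.0, 0.786, 0.618, 0.002]
contact_force: [-2.2, -0.2, 7.0]
gripper_width: 0.568
grasp_force: 61.0
```

Call:
play_rows(commands=[[0,0,0,0,0,0],[0,0,0,0,0,0],[0,0,0,0,0,0]])

```text
time: 54.02
tool_pos: [0.4199, 0.3855, 0.058]
tool_rot: [0.0, 0.786, 0.618, 0.002]
contact_force: [-1.1, 0.3, 6.8]
gripper_width: 0.57
grasp_force: 61.0
```

Call:
play_rows(commands=[[0,0,-10,0,0,0],[0,0,-30,0,0,0],[0,0,-40,0,0,0],[0,0,-40,0,0,0],[0,0,-30,0,0,0]])

```text
time: 54.43
tool_pos: [0.419, 0.3845, 0.2093]
tool_rot: [0.0, 0.786, 0.618, 0.002]
contact_force: [1.0, 0.8, -2.0]
gripper_width: 0.567
grasp_force: 62.0
```

Call:
play_rows(commands=[[0,0,-15,0,0,0],[-15,10.5,0,0,0,0],[-30,21.3,0,0,0,0],[-30,21.3,0,0,0,0],[-30,21.3,0,0,0,0]])

```text
time: 54.85
tool_pos: [0.466, 0.2634, 0.2208]
tool_rot: [0.0, 0.786, 0.619, 0.001]
contact_force: [0.6, -0.0, -1.7]
gripper_width: 0.568
grasp_force: 62.0
```

Call:
play_rows(commands=[[-30,21.3,0,0,0,0],[-30,21.3,0,0,0,0],[-30,21.3,0,0,0,0],[-30,21.3,0,0,0,0],[-30,21.3,0,0,0,0]])

```text
time: 55.27
tool_pos: [0.5343, 0.0918, 0.2207]
tool_rot: [0.0, 0.786, 0.618, 0.0]
contact_force: [0.7, 0.5, -1.8]
gripper_width: 0.574
grasp_force: 62.0
```

Call:
play_rows(commands=[[-30,21.3,0,0,0,0],[-16,11,0,0,0,0],[0,0,0,0,0,0],[0,0,0,0,0,0],[0,0,0,0,0,0]])

```text
time: 55.68
tool_pos: [0.5543, 0.0418, 0.2201]
tool_rot: [-0.0, 0.786, 0.618, 0.0]
contact_force: [0.0, 0.1, -2.6]
gripper_width: 0.572
grasp_force: 62.1
```

Call:
play_rows(commands=[[0,0,0,0,0,0],[0,0,0,0,0,0]])

```text
time: 55.85
tool_pos: [0.5542, 0.0425, 0.2201]
tool_rot: [-0.0, 0.786, 0.619, 0.0]
contact_force: [0.4, -0.5, -1.1]
gripper_width: 0.569
grasp_force: 62.1
```

```bash
python3 - <<'E'
from h import *
togo((.5557,.0411,.0553))
E
```

```text
t 55.85 p [554.2  42.5 220.1] phi -13.5 tilt [0.0001 0.0001] w 0.569 gf 62.1 F [ 0.4 -0.5 -1.1]
[555.7  41.1  55.3] -> [ -1.    1.8 164.8]
```

Call:
play_rows(commands=[[-1,1.6,35,0,0,0],[0,0,38,0,0,0],[0,0,38,0,0,0],[0,0,28,0,0,0],[0,0,12,0,0,0]])

```text
time: 56.27
tool_pos: [0.552, 0.0411, 0.0637]
tool_rot: [-0.003, 0.786, 0.619, -0.003]
contact_force: [-0.5, -0.1, -1.9]
gripper_width: 0.574
grasp_force: 62.2
```

Call:
play_rows(commands=[[0,0,6,0,0,0],[0,0,3,0,0,0],[0,0,2,0,0,0],[0,0,0,0,0,0],[0,0,0,0,0,0]])

```text
time: 56.68
tool_pos: [0.5575, 0.04, 0.0601]
tool_rot: [0.001, 0.786, 0.618, 0.001]
contact_force: [0.2, -0.4, -1.7]
gripper_width: 0.572
grasp_force: 62.2
```

Call:
play_rows(commands=[[0,0,1,0,0,0],[0,0,0,0,0,0],[0,0,0,0,0,0],[0,0,0,0,0,0]])

```text
time: 57.02
tool_pos: [0.5561, 0.0399, 0.0572]
tool_rot: [0.0, 0.786, 0.618, 0.0]
contact_force: [-0.2, -0.5, -1.4]
gripper_width: 0.571
grasp_force: 62.2
```

Call:
play_rows(commands=[[0,0,1,0,0,0],[0,0,0,0,0,0],[0,0,0,0,0,0],[0,0,0,0,0,0]])

```text
time: 57.35
tool_pos: [0.5561, 0.0399, 0.0562]
tool_rot: [0.0, 0.786, 0.618, 0.0]
contact_force: [0.1, -0.3, -0.0]
gripper_width: 0.57
grasp_force: 62.4
```

Call:
play_rows(commands=[[0,0,0.5,0,0,0],[0,0,0,0,0,0],[0,0,0,0,0,0]])

```text
time: 57.6
tool_pos: [0.5562, 0.04, 0.0561]
tool_rot: [0.0, 0.786, 0.618, 0.0]
contact_force: [-2.1, -0.0, 5.1]
gripper_width: 0.572
grasp_force: 62.5
```

Red is on the floor of its place. Release, rise and back off, then a last look.

Call:
play_rows(commands=[[0,0,0,0,0,0],[0,0,0,0,0,0],[0,0,0,0,0,0],[0,0,0,0,0,0],[0,0,0,0,0,0]], hand=85)

```text
time: 58.02
tool_pos: [0.5558, 0.04, 0.0552]
tool_rot: [-0.0, 0.786, 0.618, -0.0]
contact_force: [0.8, 0.4, 0.2]
gripper_width: 0.995
grasp_force: 0.0
```

Call:
play_rows(commands=[[0,0,-10,0,0,0],[0,0,-25,0,0,0],[0,0,-38,0,0,0],[0,0,-38,0,0,0],[0,0,-30,0,0,0]])

```text
time: 58.43
tool_pos: [0.5566, 0.04, 0.2003]
tool_rot: [0.001, 0.786, 0.618, 0.001]
contact_force: [1.0, -0.0, 0.1]
gripper_width: 0.993
grasp_force: 0.0
```

Call:
play_rows(commands=[[30,-20,0,0,0,0],[30,-20,0,0,0,0],[30,-20,0,0,0,0],[30,-20,0,0,0,0],[30,-20,0,0,0,0]])

```text
time: 58.85
tool_pos: [0.4935, 0.2107, 0.1976]
tool_rot: [0.0, 0.786, 0.618, 0.001]
contact_force: [0.9, 0.8, 0.3]
gripper_width: 0.996
grasp_force: 0.0
```

Call:
play_rows(commands=[[30,-20,0,0,0,0],[30,-20,0,0,0,0],[30,-20,0,0,0,0],[0,0,0,0,0,0],[0,0,0,0,0,0]])

```text
time: 59.27
tool_pos: [0.4564, 0.3123, 0.1971]
tool_rot: [0.0, 0.785, 0.619, 0.0]
contact_force: [0.2, 0.6, 0.5]
gripper_width: 0.994
grasp_force: 0.0
```

```bash
python3 - <<'E'
from h import *
f=imaging.grab_frame("top")
cv2.imwrite("pics/t3.png",cv2.resize(cv2.convertScaleAbs(f["image"][190:350,245:525,::-1],alpha=1.2),None,fx=2.8,fy=2.8))
E
```

```text
(no output)
```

View pics/t3.png

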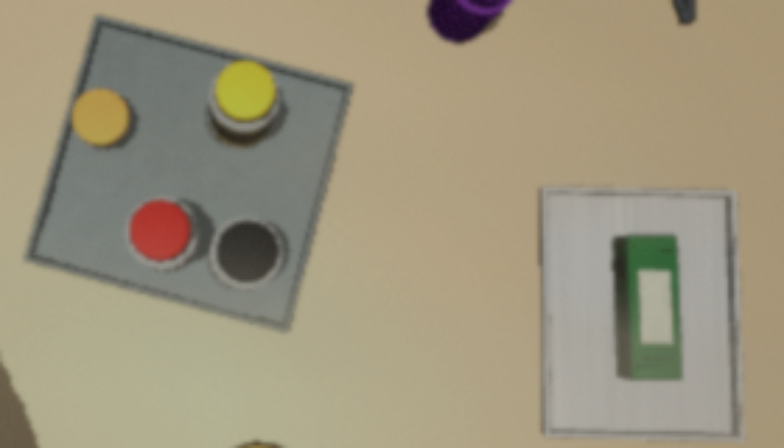

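The caps sit within about 1.5 px (3 mm) of their starting places: yellow (246,90), red (160,230), blue (247,252). The tin is unmoved at (101,117), and the case lies flat in the middle of the job tray at (655,307). Handing in.

```bash
python3 -c "
from plant import manip
print(manip.job_done())"
```

```text
the job is handed in; nothing more can be done
None
```

I handed the job in at about 59 s: by the last picture the case lies lid up within about 3 mm of the middle of the job tray, the three cans stand within about 3 mm of their starting places, and the grease tin is unmoved; no verdict came back.

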